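Open the tight bead jar in its bracing block

ROBOT

A 6-joint arm with a two-finger parallel gripper is mounted at the origin on the work surface. World frame = base frame: x ahead of the robot, y to its left, z up, the work surface at z = 0. Lengths are in m, angles in degrees, forces in N, time in s.
With the tool pointing down it reaches from about 0.2 to 0.875 m from the base axis. Payload 3.4 kg.
Tool frame: the origin (TCP) lies at the very end of the fingers, on their centre line; the grasp point (between the pads) lies 19 mm behind it; z points along the fingers, x is the direction in which the jaws open and shut, and the axes are right-handed (so a half turn about z gives the same grasp; the last joint's range is limited). The gripper opens to 94 mm and grips with 3 to 60 N. Pads are 16 mm wide; open, the fingers measure 119 mm over their backs; the gripper's body (75 mm by 177 mm) begins 78 mm behind the grasp point.
Start: joints at [68.698, 15.808, 86.224, -0, 77.962, -6.933], TCP at [0.143, 0.557, 0.205] pointing down, gripper open.
Joint ranges: [-165.64, 165.64], [-43.16, 119.46], [12.63, 154.43], [-67.54, 247.53], [6.08, 155.33], [-154.97, 154.97]. Speed limits (degrees/s): [147.25, 147.25, 180, 180, 180, 180].

INTERFACE

Orientations are given as [roll, pitch, yaw] about the fixed x, y, z axes, in that order (R = Rz(yaw) Ry(pitch) Rx(roll)).
In Python, from plant import manip gives the robot as it stands.
- The arm moves only by the tool send_rows, never from a script. Its argument "motion" is a list of rows, each an object with "gripper": the finger opening in cm, from 0 to 9.4; "dp": the shift along the tool's x, y, z in cm, a list of three; "angular": the turn, a rotation vector about the tool's x, y, z in degrees, a list of three. A call has 1 to 20 rows; each row is the pose to reach, as a shift and turn from the pose commanded when the call began, along the tool's axes at that moment; what a row does not reach only later rows make up. A row lasts 1/10 s, in which the tool goes at most 50 mm and 8.59 degrees, less where a joint would pass 70% of its speed; a pose out of reach is approached as far as the arm can. A call with a gripper value outside its range is refused whole. The fingers move at their own pace and stop on an object; "grip_force" is the grip in N (left out, the last holds). Time passes only in rows, so rows that repeat a pose let the fingers close. It gives the time, the measured TCP pose, the force and the opening at its end, in the units of the state.
- manip.get_state(): the state, without advancing time (a new reading comes with each control period).
- manip.snapshot(name): name is "scene" or "top"; returns the picture (384x512x3 uint8, red, green, blue); there is no depth.
- manip.camera_model(name): a dict with "fx", "fy", "cx", "cy" (pixels), "D" ([k1, k2, p1, p2, k3] as OpenCV has them; the pictures are not rectified), "world_to_cam" (4x4, takes a point from world to camera coordinates). Camera axes: x right, y down, z forward; pixel columns grow to the right and rows downward; lengths in m; the calibration is good to about 2 mm. A picture is of the moment at which its call begins. camera_model takes no time and is no camera call.
- manip.job_done(): hands the job in, once; it reports no verdict.
Trained networks look in the newest picture that a camera, given by its name, has taken for a name from the list of things; names that differ only in an ending like _2 or _b are one class to them, and where a whole thing is asked for, a point or a joint stands for the part that bears it (a point fixed in the world has none). Each returns a list of dicts, best first, with "confidence" (0 to 1); they miss things now and then, are a little off and sometimes report something else, mostly with a low value. They report only what shows in the picture. A call takes as long as a camera call. They do not tell look-alikes from the thing itself.
- manip.masks_of(camera, thing): "pixels" (384x512 bool, what is visible of it) and "uv" ([column, row] in pixels, amid what is visible of it).
- manip.pinpoint(camera, thing): "uv" ([column, row] in pixels: a listed point, or the origin of a listed thing).
The state is a dict: "time": time; "joints": joint angles; "qd": joint speeds; "joint_torque": joint torques, N m; "eef_pos": TCP position; "tool_rot": TCP orientation; "force": force on the tool from outside, world axes, zero at the start; "wrist_torque": the same for the moment, N m; "gripper_width": opening from 0.0 (shut) to 1.0 (fully open).
Only numpy, scipy, OpenCV 4.12 (cv2) and the standard library are available. Lean on these libraries where they do the work, as an engineer would, in place of code of your own. Each camera call takes 0.05 s, during which the arm holds its last target.

TASK

Set the closed square jar upright and fully home in the blue bracing block on the bench, so that the block keeps it from turning, and only then unscrew its tight orange cap anticlockwise until the thread lets go. Lift the cap just clear of the mouth and finish while holding it there in the gripper, level and centred a couple of centimetres above the jar, with the jar still home in the block. Do not tip the jar over, and leave the flask, beaker and mortar where they stand.

Things in the scene. Friction and masses are not known exactly. Their poses are not given: they have to be found in the camera images.
- jar: Loose clear glass jar full of coloured beads, about 0.4 kg. Square body 64 x 64 mm, 62 mm tall, sides along its x and y axes; sloping shoulder up to 70 mm, round neck 38 mm wide up to 84 mm; 96 mm tall with its cap on. Origin: centre of the underside, z up. Starts upright on the bench; any of its sides may face any way in the block. It may be carried by its closed cap.
- jar_mouth (a point): Centre of the jar's mouth, on its axis 84 mm above its underside. Below it three lugs of the cap sit under thread ramps, and a springy seal presses the cap up against them with about 17 N: the tight cap needs roughly 0.4 to 0.6 N m to turn and cannot be pulled off; on the bare bench the jar just spins with it. The cap does not rise while turning; once free the seal pushes it up 1.5 mm.
- cap: Loose orange ribbed round cap, 60 mm wide, 24 mm tall, 50 g, white line on top along +x. Origin: centre of its lower rim, z up; screwed on, the rim is 72 mm above the jar's underside. Its x axis starts 0.02 to 0.17 rad anticlockwise (from above) of the jar's; turned anticlockwise it comes free at about 1.0 rad from the jar's x axis, lifts off between 1.05 and 1.55, and stops hard at 1.6.
- brace: Blue bracing block fixed to the bench, place and yaw vary: outside 96 x 96 mm, 40 mm tall. Square well 68 mm wide (2 mm play each side of the jar), sides along its x and y axes; above 28 mm the walls flare to a mouth about 80 mm wide. Well floor 6 mm above the bench. Two 6 mm thick feet stick out 20 mm along +x and -x. Origin: centre of the underside, z up.
- flask: Bystander: conical glass flask, 72 mm wide at the base, 96 mm tall, loose. Origin: centre of the underside.
- beaker: Bystander: pale blue glass beaker, 68 mm wide, 85 mm tall, loose. Origin: centre of the underside.
- mortar: Bystander: white ceramic mortar bowl, 90 mm wide, 50 mm tall, loose. Origin: centre of the underside.
Things that resemble listed ones, but are neither listed nor needed, are in the scene too. Of the things that look like the cap, the middle-sized one is meant.

How it is judged:
By the outcome, as a careful person would: the job done as asked, in the order asked, and still so for the second after the job is handed in, while the arm keeps its last pose, push and grip.
It also fails if it takes over 51 s, if anything falls off the work surface, if the arm or the gripper's body presses on something with over 40 N, if the wrist force passes 120 N, or if a joint passes its speed limit or range.

## Working session

There is one attempt and no reset: what is moved stays moved. The work goes in short steps, Python scripts to look and compute and a tool call to move; the robot and the scene stay as the last step left them, time stands still between calls to the robot, and variables do not carry over. Pictures are saved under pics/ and viewed, and the job is handed in when it is done.

Besides the shell and the picture viewer there is one more tool, called after "Emit:" by a JSON object that holds its "name" and its "arguments". send_rows: Moves the arm, as the interface text tells. Its arguments: {"type":"object","properties":{"motion":{"type":"array","items":{"type":"object","properties":{"gripper":{"type":"number"},"dp":{"type":"array","items":{"type":"number"}},"angular":{"type":"array","items":{"type":"number"}}}}},"grip_force":{"type":"number"}},"required":["motion"]}

```bash
ls; mkdir -p pics
python3 - <<'E'
from plant import manip
import cv2
for c in ("scene","top"):
    im=manip.snapshot(c); cv2.imwrite(f"pics/{c}0.png",cv2.cvtColor(im,cv2.COLOR_RGB2BGR))
    m=manip.camera_model(c); print(c,m)
    for t in ("jar","cap","brace","jar_mouth","flask","beaker","mortar"):
        for d in manip.pinpoint(c,t): print(t,d)
print(manip.get_state())
E
```

```text
pics
scene {'fx': 467.8451252094687, 'fy': 467.8451252094687, 'cx': 248.90392337264979, 'cy': 199.53138635993542, 'D': array([-0.09804101,  0.        ,  0.        ,  0.        ,  0.        ]), 'world_to_cam': array([[ 0.53953125,  0.84189881,  0.01060287, -0.34865826],
       [ 0.57053743, -0.35631022, -0.73995275, -0.29450996],
       [-0.61918743,  0.40527696, -0.67257528,  1.71677513],
       [ 0.        ,  0.        ,  0.        ,  1.        ]])}
jar {'uv': [165.2, 211.4], 'confidence': 0.65}
cap {'uv': [194.0, 230.8], 'confidence': 0.88}
cap {'uv': [163.0, 194.5], 'confidence': 0.72}
cap {'uv': [136.8, 223.2], 'confidence': 0.49}
brace {'uv': [294.3, 175.6], 'confidence': 0.85}
jar_mouth {'uv': [163.2, 190.6], 'confidence': 0.85}
flask {'uv': [258.8, 248.6], 'confidence': 0.87}
beaker {'uv': [352.3, 172.6], 'confidence': 0.76}
mortar {'uv': [80.1, 246.1], 'confidence': 0.85}
top {'fx': 461.41201765906, 'fy': 461.41201765906, 'cx': 256.59041596424044, 'cy': 191.72904206473564, 'D': array([-0.02180824,  0.        ,  0.        ,  0.        ,  0.        ]), 'world_to_cam': array([[ 
[... 683 characters left out ...]
': [384.4, 238.2], 'confidence': 0.71}
{'time': 0.8, 'joints': array([ 6.86967046e+01,  1.58057290e+01,  8.62232245e+01,  7.72943638e-05,
        7.79637674e+01, -6.93281705e+00]), 'qd': array([ 0.05111791, -0.03588915,  0.00831886, -0.02923387,  0.09001649,
        0.07629426]), 'joint_torque': array([-8.18286899e-04, -4.04397011e+01, -2.37486738e+01,  7.02057243e-02,
        2.43389478e-02,  1.47196090e-05]), 'eef_pos': array([0.14272725, 0.55703984, 0.20552302]), 'tool_rot': array([ 1.79999196e+02, -7.23496655e-03,  7.56295055e+01]), 'force': array([-0.10460156,  0.925945  , -0.63741109]), 'wrist_torque': array([-0.01166427, -0.00220322,  0.00750445]), 'gripper_width': 0.9986147654611011}
```

Run:
```python
import cv2
a=cv2.imread("pics/scene0.png");b=cv2.imread("pics/top0.png")
cv2.imwrite("pics/s_crop.png",cv2.resize(a[130:290,50:400],None,fx=2.28,fy=2.28,interpolation=cv2.INTER_CUBIC))
cv2.imwrite("pics/t_crop.png",cv2.resize(b[110:300,90:440],None,fx=2.28,fy=2.28,interpolation=cv2.INTER_CUBIC))
```

```text
(no output)
```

View pics/s_crop.png

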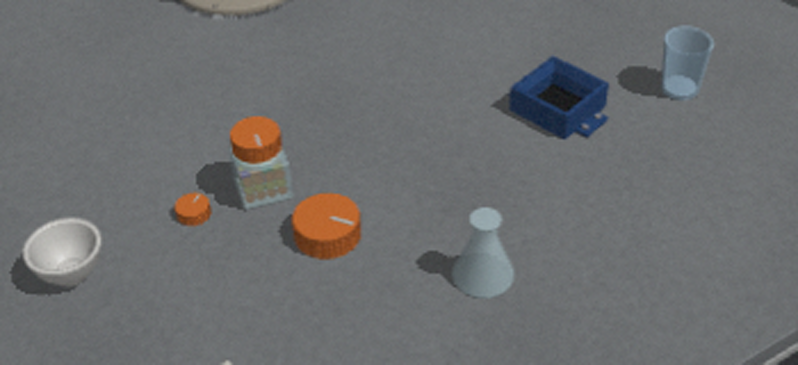

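View pics/t_crop.png

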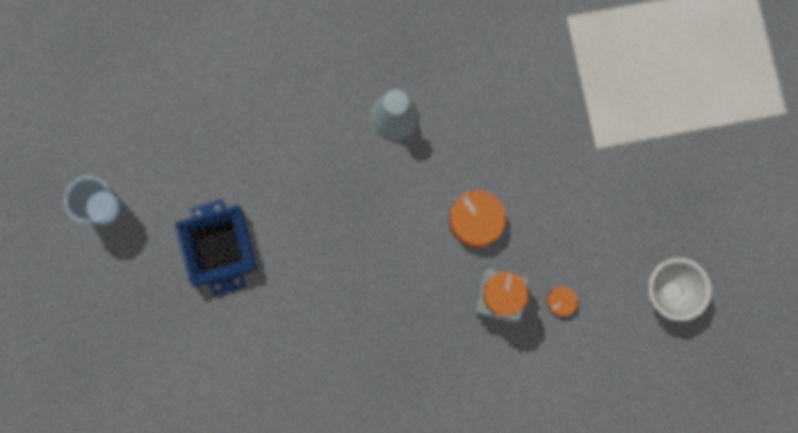

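```bash
cat > h.py <<'E'
import numpy as np, cv2
from plant import manip
CM={c:manip.camera_model(c) for c in ("scene","top")}
def proj(c,P):
    m=CM[c]; T=m["world_to_cam"]; K=np.array([[m["fx"],0,m["cx"]],[0,m["fy"],m["cy"]],[0,0,1]])
    rv,_=cv2.Rodrigues(T[:3,:3])
    return cv2.projectPoints(np.asarray(P,float).reshape(-1,1,3),rv,T[:3,3],K,np.array(m["D"],float))[0].reshape(-1,2)
def ray(c,uv,z):
    m=CM[c]; T=m["world_to_cam"]; K=np.array([[m["fx"],0,m["cx"]],[0,m["fy"],m["cy"]],[0,0,1]])
    n=cv2.undistortPoints(np.array([[uv]],float),K,np.array(m["D"],float))[0,0]
    d=T[:3,:3].T@np.array([n[0],n[1],1]); o=-T[:3,:3].T@T[:3,3]
    return o+d*(z-o[2])/d[2]
def box(hx,hy,z0,z1,cx=0):
    return np.array([[cx+sx*hx,sy*hy,z] for sx in(-1,1) for sy in(-1,1) for z in(z0,z1)])
def cyl(r,z0,z1):
    t=np.linspace(0,2*np.pi,40); return np.array([[r*np.cos(a),r*np.sin(a),z] for a in t for z in (z0,z1)])
S=8
def render(c,parts,p,off,shape):
    x,y,yaw=p[:3]; z=p[3] if len(p)>3 else 0
    R=np.array([[np.cos(yaw),-np.sin(yaw),0],[np.sin(yaw),np.cos(yaw),0],[0,0,1]])
    im=np.zeros((shape[0]*4,shape[1]*4),np.uint8)
    for P in parts:
        q=(proj(c,P@R.T+[x,y,z])-off+0.5)*4-0.5
        h=cv2.convexHull(np.round(q*16).astype(np.int32))
        cv2.fillConvexPoly(im,h,1,shift=4)
    return cv2.resize(im.astype(np.float32),(shape[1],shape[0]),interpolation=cv2.INTER_AREA)
E
python3 - <<'E'
from h import *
from scipy.optimize import minimize
for c in CM:
    print(c,[np.round(ray(c,uv,z),3) for uv,z in ({"scene":[((165.2,211.4),0),((294.3,175.6),0)],"top":[((307.2,238.4),0),((184.4,218.9),0),((311.2,241.5),.084)]}[c])])
W={"scene":(245,145,90,60),"top":(155,185,60,65)}
ims={c:cv2.imread(f"pics/{c}0.png").astype(int) for c in CM}
def blue(c):
    i=ims[c]; return (((i[...,0]-i[...,2])>25)&(i[...,0]>45))|((i.sum(2)<110)&False)
obs={}
for c,(u,v,w,h) in W.items():
    m=blue(c)[v:v+h,u:u+w].astype(np.uint8)
    n,l,s,_=cv2.connectedComponentsWithStats(m); k=1+np.argmax(s[1:,4]); m=(l==k).astype(np.uint8)
    cs,_=cv2.findContours(m,cv2.RETR_EXTERNAL,cv2.CHAIN_APPROX_NONE); cv2.drawContours(m,cs,-1,1,-1)
    obs[c]=m.astype(np.float32); print(c,m.sum())
    cv2.imwrite(f"pics/b_{c}.png",cv2.resize(m*255,None,fx=5,fy=5,interpolation=0))
parts=[box(.048,.048,0,.04),box(.068,.016,0,.006)]
def cost(p):
    f=0
    for c,(u,v,w,h) in W.items():
        parts[1]=box(.068,abs(p[3]),0,.006)
        f+=((render(c,parts,p[:3],np.array([u,v]),(h,w))-obs[c])**2).sum()
    return f
best=None
x0=ray("top",(184.4,218.9),0)
for yaw in np.radians([-20,0,10,20]):
    r=minimize(cost,[x0[0],x0[1],yaw,.016],method="Nelder-Mead",options=dict(initial_simplex=[[x0[0]+a,x0[1]+b,yaw+d,.016+e] for a,b,d,e in[(0,0,0,0),(.01,0,0,0),(0,.01,0,0),(0,0,.15,0),(0,0,0,.005)]],xatol=1e-5,fatol=.01))
    print(r.x,np.degrees(r.x[2]),r.fun)
E
```

```text
scene [array([ 0.468, -0.175,  0.   ]), array([0.535, 0.243, 0.   ])]
top [array([ 0.478, -0.176,  0.   ]), array([0.538, 0.24 , 0.   ]), array([ 0.464, -0.179,  0.084])]
scene 1066
top 1028
[0.54072007 0.238308   0.29674073 0.02241821] 17.001991303891828 63.89453125
[0.54026657 0.23778619 0.29456906 0.02227253] 16.877563954343223 66.7578125
[0.54105941 0.23798625 0.29654921 0.02213622] 16.99101826976863 65.25
[0.54071268 0.2382561  0.2966667  0.02258238] 16.99774976068167 63.859375
```

```bash
cat > jar.py <<'E'
from h import *
from scipy.optimize import minimize
import sys
def edgefit(): pass
E
python3 - <<'E'
from h import *
from scipy.optimize import minimize
ims={c:cv2.imread(f"pics/{c}0.png").astype(int) for c in CM}
W={"scene":(145,170,45,60),"top":(290,220,45,40)}
oo={};bb={}
for c,(u,v,w,h) in W.items():
    i=ims[c][v:v+h,u:u+w]
    o=((i[...,2]-i[...,0])>70)
    n,l,s,ce=cv2.connectedComponentsWithStats(o.astype(np.uint8)); k=1+np.argmin(np.hypot(*(ce[1:]-{"scene":(18,21),"top":(20,18)}[c]).T)+ (s[1:,4]<60)*99)
    m=(l==k).astype(np.uint8); m=cv2.morphologyEx(m,cv2.MORPH_CLOSE,np.ones((5,5),np.uint8)); oo[c]=m.astype(np.float32)
    r=manip.masks_of(c,"jar"); print(c,[(d["confidence"],d["uv"],d["pixels"].sum()) for d in r],m.sum())
    bb[c]=np.maximum(r[0]["pixels"][v:v+h,u:u+w].astype(np.float32),m)
    vis=ims[c][v:v+h,u:u+w].astype(np.uint8); 
    vis=np.hstack([vis,np.dstack([m*255]*3),np.dstack([(bb[c]*255).astype(np.uint8)]*3)])
    cv2.imwrite(f"pics/j_{c}.png",cv2.resize(vis,None,fx=5,fy=5,interpolation=0))
cap=[cyl(.030,.072,.096)]; full=[box(.032,.032,0,.062),np.vstack([box(.032,.032,.06,.062),cyl(.022,.062,.07)]),cyl(.03,.072,.096)]
def c1(p,cs=("scene","top")):
    return sum(((render(c,cap,[p[0],p[1],0],np.array(W[c][:2]),W[c][3:][::-1])-oo[c])**2).sum() for c in cs)
def c2(p,cs=("scene","top")):
    return sum(((render(c,full,p,np.array(W[c][:2]),W[c][3:][::-1])-bb[c])**2).sum() for c in cs)
def nm(f,x0,d):
    sx=[x0]+[np.array(x0)+np.eye(len(x0))[i]*d[i] for i in range(len(x0))]
    return minimize(f,x0,method="Nelder-Mead",options=dict(initial_simplex=sx,xatol=1e-5,fatol=.01))
for cs in (("scene","top"),("scene",),("top",)):
    r=nm(lambda p:c1(p,cs),[.47,-.178],[.01,.01]); print("cap",cs,r.x,r.fun)
    for y in (-20,0,20):
        r2=nm(lambda p:c2(p,cs)+c1(p,cs),[*r.x,np.radians(y)],[.006,.006,.2]); print("full",r2.x[:2],np.degrees(r2.x[2]),r2.fun)
E
```

```text
scene [(0.63, [167.4, 209.4], np.int64(508))] 369
top [] 278Traceback (most recent call last):
  File "<stdin>", line 12, in <module>
IndexError: list index out of range
```

Run:
```python
import cv2,numpy as np
a=cv2.imread("pics/j_scene.png");b=cv2.imread("pics/j_top.png")
cv2.imwrite("pics/j.png",np.vstack([a,b]))
```

```text
[ WARN:0@0.024] global loadsave.cpp:275 findDecoder imread_('pics/j_top.png'): can't open/read file: check file path/integrity
Traceback (most recent call last):
ValueError: all the input arrays must have same number of dimensions, but the array at index 0 has 3 dimension(s) and the array at index 1 has 2 dimension(s)
```

```bash
cat > jarfit.py <<'E'
from h import *
from scipy.optimize import minimize
ims={c:cv2.imread(f"pics/{c}0.png").astype(int) for c in CM}
W={"scene":(145,170,45,60),"top":(290,220,45,40)}
oo={};bb={};vs=[]
for c,(u,v,w,h) in W.items():
    i=ims[c][v:v+h,u:u+w]
    o=((i[...,2]-i[...,0])>70)
    n,l,s,ce=cv2.connectedComponentsWithStats(o.astype(np.uint8)); k=1+np.argmin(np.hypot(*(ce[1:]-{"scene":(18,21),"top":(20,18)}[c]).T)+ (s[1:,4]<60)*99)
    m=(l==k).astype(np.uint8); m=cv2.morphologyEx(m,cv2.MORPH_CLOSE,np.ones((5,5),np.uint8)); oo[c]=m.astype(np.float32)
    other=cv2.dilate((o&(l!=k)&~m.astype(bool)).astype(np.uint8),np.ones((5,5)))*0 if 0 else 0
    b=(i.max(2)>108)&~(o&(l!=k)); b|=m.astype(bool)
    b=cv2.morphologyEx(b.astype(np.uint8),cv2.MORPH_CLOSE,np.ones((3,3),np.uint8))
    b=cv2.morphologyEx(b,cv2.MORPH_OPEN,np.ones((3,3),np.uint8))
    n,l2,s2,_=cv2.connectedComponentsWithStats(b); b=(l2==1+np.argmax(s2[1:,4]))
    bb[c]=b.astype(np.float32)
    vis=i.astype(np.uint8)
    vs.append(cv2.resize(np.hstack([vis,np.dstack([m*255]*3),np.dstack([(bb[c]*255).astype(np.uint8)]*3)]),None,fx=5,fy=5,interpolation=0))
cv2.imwrite("pics/j.png",np.vstack(vs))
cap=[cyl(.030,.072,.096)]; full=[box(.032,.032,0,.062),np.vstack([box(.032,.032,.06,.062),cyl(.022,.062,.07)]),cyl(.03,.072,.096)]
def c1(p,cs=("scene","top")):
    return sum(((render(c,cap,[p[0],p[1],0],np.array(W[c][:2]),W[c][3:][::-1])-oo[c])**2).sum() for c in cs)
def c2(p,cs=("scene","top")):
    return sum(((render(c,full,p,np.array(W[c][:2]),W[c][3:][::-1])-bb[c])**2).sum() for c in cs)
def nm(f,x0,d):
    sx=[x0]+[np.array(x0)+np.eye(len(x0))[i]*d[i] for i in range(len(x0))]
    return minimize(f,x0,method="Nelder-Mead",options=dict(initial_simplex=sx,xatol=1e-5,fatol=.01))
for cs in (("scene","top"),("scene",),("top",)):
    r=nm(lambda p:c1(p,cs),[.47,-.178],[.01,.01]); print("cap",cs,r.x,r.fun)
    for y in (-20,0,20):
        r2=nm(lambda p:c2(p,cs)+c1(p,cs),[*r.x,np.radians(y)],[.006,.006,.2]); print("full",r2.x[:2],np.degrees(r2.x[2]),r2.fun)
E
python3 jarfit.py
```

```text
Traceback (most recent call last):
  File "jarfit.py", line 29, in <module>
    r=nm(lambda p:c1(p,cs),[.47,-.178],[.01,.01]); print("cap",cs,r.x,r.fun)
  File "jarfit.py", line 27, in nm
    return minimize(f,x0,method="Nelder-Mead",options=dict(initial_simplex=sx,xatol=1e-5,fatol=.01))
  File "jarfit.py", line 29, in <lambda>
    r=nm(lambda p:c1(p,cs),[.47,-.178],[.01,.01]); print("cap",cs,r.x,r.fun)
                  ~~^^^^^^
  File "jarfit.py", line 22, in c1
    return sum(((render(c,cap,[p[0],p[1],0],np.array(W[c][:2]),W[c][3:][::-1])-oo[c])**2).sum() for c in cs)
  File "jarfit.py", line 22, in <genexpr>
    return sum(((render(c,cap,[p[0],p[1],0],np.array(W[c][:2]),W[c][3:][::-1])-oo[c])**2).sum() for c in cs)
                 ~~~~~~^^^^^^^^^^^^^^^^^^^^^^^^^^^^^^^^^^^^^^^^^^^^^^^^^^^^^^^
  File "h.py", line 21, in render
    im=np.zeros((shape[0]*4,shape[1]*4),np.uint8)
                            ~~~~~^^^
IndexError: tuple index out of range
```

View pics/j.png

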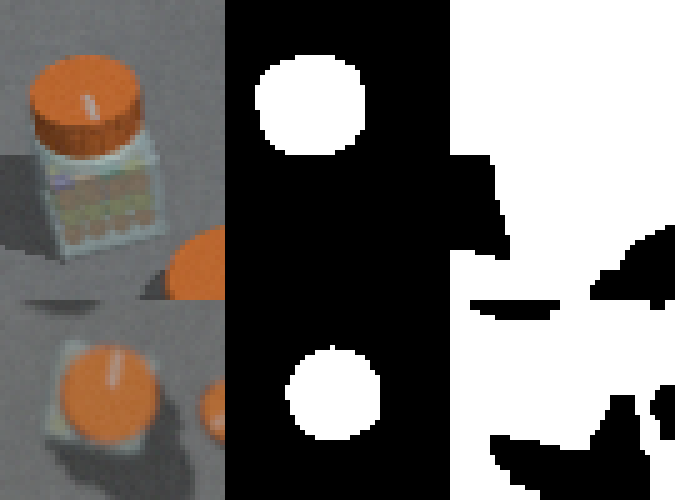

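```bash
python3 - <<'E'
import cv2
i=cv2.imread("pics/scene0.png"); j=cv2.imread("pics/top0.png")
print(i[205,150:180].tolist()); print(i[185,180],i[215,148]); print(j[247,295:325].tolist()); print(j[222:232,300].tolist(),j[250,320])
E
sed -i 's/W\[c\]\[3:\]\[::-1\]/W[c][2:][::-1]/g' jarfit.py
```

```text
[[67, 65, 64], [73, 70, 67], [84, 80, 75], [90, 87, 79], [117, 110, 105], [123, 117, 115], [134, 113, 113], [134, 111, 108], [137, 121, 121], [129, 132, 131], [126, 140, 148], [123, 138, 147], [117, 131, 142], [104, 118, 129], [98, 110, 115], [97, 109, 97], [100, 109, 90], [95, 106, 102], [93, 105, 108], [91, 107, 110], [89, 105, 110], [87, 103, 115], [88, 105, 118], [90, 104, 116], [100, 109, 115], [119, 119, 114], [128, 125, 115], [119, 115, 111], [112, 111, 108], [108, 105, 102]]
[109 107 103] [72 72 70]
[[108, 107, 104], [108, 108, 105], [107, 106, 103], [104, 104, 101], [99, 101, 94], [97, 99, 93], [103, 106, 100], [112, 116, 107], [123, 125, 117], [117, 116, 110], [108, 108, 107], [85, 93, 107], [73, 91, 127], [69, 97, 147], [63, 101, 159], [65, 106, 169], [67, 108, 173], [63, 106, 171], [66, 108, 168], [71, 107, 158], [82, 110, 148], [99, 116, 143], [111, 120, 130], [103, 106, 105], [79, 78, 76], [66, 65, 65], [66, 66, 67], [67, 67, 68], [69, 70, 69], [72, 68, 68]]
[[84, 84, 83], [100, 99, 97], [109, 110, 107], [108, 108, 108], [110, 109, 106], [106, 105, 104], [108, 109, 107], [109, 107, 104], [109, 109, 105], [113, 113, 107]] [69 67 67]
```

```bash
python3 jarfit.py | grep cap
python3 - <<'E'
import cv2,numpy as np
out=[]
for c,(u,v) in (("scene",(148,180)),("top",(294,222))):
    i=cv2.imread(f"pics/{c}0.png")[v:v+46,u:u+38].astype(float)
    i=np.clip((i-50)*2.0,0,255).astype(np.uint8)
    k=cv2.resize(i,None,fx=10,fy=10,interpolation=cv2.INTER_CUBIC)
    for g in range(0,46,5):
        cv2.putText(k,str(v+g),(0,g*10+8),0,.35,(255,255,255),1); cv2.line(k,(0,g*10+5),(6,g*10+5),(0,0,255),1)
        cv2.putText(k,str(u+g),(g*10,455),0,.35,(255,255,255),1)
    out.append(k)
cv2.imwrite("pics/jz.png",np.hstack(out))
E
```

```text
cap ('scene', 'top') [ 0.47182703 -0.17750126] 40.83984375
cap ('scene',) [ 0.47093475 -0.17672949] 11.60546875
cap ('top',) [ 0.47348179 -0.17895149] 17.25390625
```

View pics/jz.png

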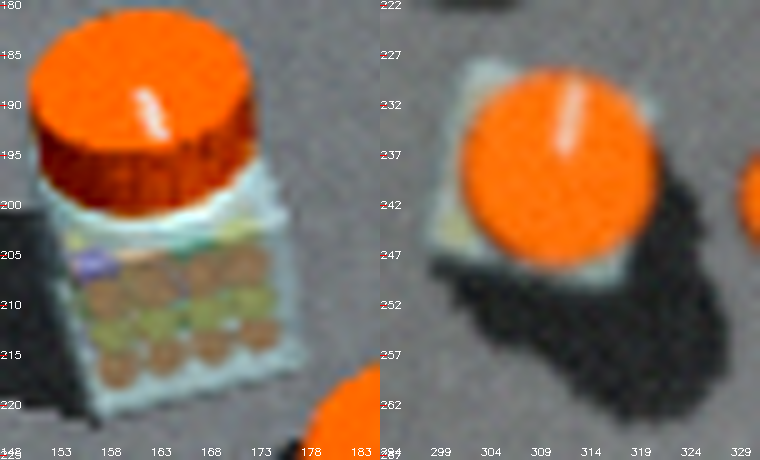

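Run:
```python
from h import *
a=ray("scene",(157.2,221.3),0);b=ray("scene",(177.7,216.5),0);print(a,b,np.hypot(*(b-a)[:2]),np.degrees(np.arctan2(*(b-a)[1::-1])))
P=[ray("top",q,.062) for q in [(303,227.3),(298.5,247.3),(317.5,250),(321,231)]]
for i in range(4):
    d=P[(i+1)%4]-P[i]; print(P[i],np.hypot(*d[:2]),np.degrees(np.arctan2(d[1],d[0])))
print(np.mean(P,0))
# white lines
for c,q in (("scene",[(161.5,188.8),(164,193.8)]),("top",[(313.3,230.3),(312.3,237)])):
    e=[ray(c,x,.096) for x in q]; d=e[0]-e[1]; print(c,e,np.degrees(np.arctan2(d[1],d[0])))
```

```text
[ 4.92655947e-01 -2.11550431e-01  1.11022302e-16] [ 0.50599466 -0.15320937  0.        ] 0.05984648070554544 77.12162242637456
[ 0.51033521 -0.15490618  0.062     ] 0.06635036480512584 167.20866668945956
[ 0.44563147 -0.14021615  0.062     ] 0.06178405211069072 -97.34921606849626
[ 0.43772827 -0.20149264  0.062     ] 0.06246688103404799 -10.90222697895924
[ 0.4990677  -0.21330723  0.062     ] 0.05947804928772916 79.07991226899364
[ 0.47319066 -0.17748055  0.062     ]
scene [array([ 0.47718668, -0.17886423,  0.096     ]), array([ 0.49981053, -0.18182854,  0.096     ])] 172.53529229726453
top [array([ 0.49850588, -0.18397107,  0.096     ]), array([ 0.47728667, -0.18067713,  0.096     ])] -8.823827781889566
```

```bash
cat > go.py <<'E'
import sys,numpy as np
from scipy.spatial.transform import Rotation as R
def cmd(p0,r0,p1,r1):
    A=R.from_euler("xyz",r0,degrees=True);B=R.from_euler("xyz",r1,degrees=True)
    return np.round(A.inv().apply(np.array(p1)-p0)*100,2),np.round((A.inv()*B).as_rotvec(degrees=True),2)
E
python3 - <<'E'
from go import *
from h import *
s=manip.get_state()
print(cmd(s["eef_pos"],s["tool_rot"],[.472,-.178,.13],[180,0,-12]))
for n,c,q in (("flask","scene",(258.8,248.6)),("flask","top",(262.3,160.6)),("beaker","scene",(352.3,172.6))): print(n,ray(c,q,0))
E
```

```text
(array([-63.03,  50.14,   7.55]), array([-1.000e-02, -1.000e-02,  8.763e+01]))
flask [ 0.73222614 -0.02357654  0.        ]
flask [ 0.74401301 -0.0214203   0.        ]
beaker [0.62120238 0.41155965 0.        ]
```

Emit:
{"name": "send_rows", "arguments": {"motion": [{"dp": [-63.03, 50.14, 0], "angular": [0, 0, 87.63], "gripper": 9.4}, {"dp": [-63.03, 50.14, 0], "angular": [0, 0, 87.63], "gripper": 9.4}, {"dp": [-63.03, 50.14, 0], "angular": [0, 0, 87.63], "gripper": 9.4}, {"dp": [-63.03, 50.14, 0], "angular": [0, 0, 87.63], "gripper": 9.4}, {"dp": [-63.03, 50.14, 0], "angular": [0, 0, 87.63], "gripper": 9.4}, {"dp": [-63.03, 50.14, 0], "angular": [0, 0, 87.63], "gripper": 9.4}, {"dp": [-63.03, 50.14, 0], "angular": [0, 0, 87.63], "gripper": 9.4}, {"dp": [-63.03, 50.14, 0], "angular": [0, 0, 87.63], "gripper": 9.4}, {"dp": [-63.03, 50.14, 0], "angular": [0, 0, 87.63], "gripper": 9.4}, {"dp": [-63.03, 50.14, 0], "angular": [0, 0, 87.63], "gripper": 9.4}, {"dp": [-63.03, 50.14, 0], "angular": [0, 0, 87.63], "gripper": 9.4}, {"dp": [-63.03, 50.14, 0], "angular": [0, 0, 87.63], "gripper": 9.4}, {"dp": [-63.03, 50.14, 0], "angular": [0, 0, 87.63], "gripper": 9.4}, {"dp": [-63.03, 50.14, 0], "angular": [0, 0, 87.63], "gripper": 9.4}, {"dp": [-63.03, 50.14, 0], "angular": [0, 0, 87.63], "gripper": 9.4}, {"dp": [-63.03, 50.14, 0], "angular": [0, 0, 87.63], "gripper": 9.4}, {"dp": [-63.03, 50.14, 0], "angular": [0, 0, 87.63], "gripper": 9.4}, {"dp": [-63.03, 50.14, 0], "angular": [0, 0, 87.63], "gripper": 9.4}, {"dp": [-63.03, 50.14, 3.0], "angular": [0, 0, 87.63], "gripper": 9.4}, {"dp": [-63.03, 50.14, 6.0], "angular": [0, 0, 87.63], "gripper": 9.4}], "grip_force": 20}}

```text
time: 2.9
eef_pos: [0.4719, -0.1766, 0.1457]
tool_rot: [-180.0, -0.1, -11.9]
force: [0.1, -1.3, -0.2]
gripper_width: 1.003
```

```bash
cat > snap.py <<'E'
from h import *
import sys
n=sys.argv[1]; out=[]
s=manip.get_state(); u0=None
for c in CM:
    im=cv2.cvtColor(manip.snapshot(c),cv2.COLOR_RGB2BGR); cv2.imwrite(f"pics/{c}_{n}.png",im)
    if len(sys.argv)>3: p=proj(c,[[float(sys.argv[2]),float(sys.argv[3]),.05]])[0]
    else: p=proj(c,[s["eef_pos"]])[0]
    x=int(np.clip(p[0]-50,0,412));y=int(np.clip(p[1]-55,0,274))
    out.append(cv2.resize(im[y:y+110,x:x+100],None,fx=4,fy=4,interpolation=cv2.INTER_CUBIC)); print(c,x,y)
cv2.imwrite(f"pics/z_{n}.png",np.hstack(out))
for k in("time","eef_pos","tool_rot","force","wrist_torque","gripper_width","joints"): print(k,np.round(s[k],4))
E
python3 snap.py a1
```

```text
scene 109 118
top 263 182
time 2.9
eef_pos [ 0.4719 -0.1766  0.1457]
tool_rot [-1.799927e+02 -1.207000e-01 -1.193810e+01]
force [ 0.0508 -1.2799 -0.2045]
wrist_torque [-0.0548  0.0459  0.005 ]
gripper_width 1.0026
joints [-2.846420e+01  1.210420e+01  1.003151e+02  4.480000e-02  6.746710e+01
 -1.654320e+01]
```

View pics/z_a1.png

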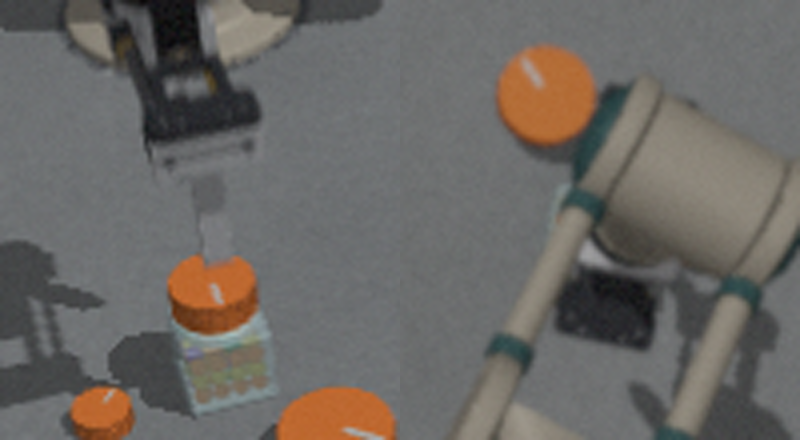

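Emit:
{"name": "send_rows", "arguments": {"motion": [{"dp": [0, 0, 3.5], "angular": [0, 0, 0], "gripper": 9.4}, {"dp": [0, 0, 6.0], "angular": [0, 0, 0], "gripper": 9.4}, {"dp": [0, 0, 7.65], "angular": [0, 0, 0], "gripper": 9.4}, {"dp": [0, 0, 7.65], "angular": [0, 0, 0], "gripper": 9.4}, {"dp": [0, 0, 7.65], "angular": [0, 0, 0], "gripper": 9.4}, {"dp": [0, 0, 7.65], "angular": [0, 0, 0], "gripper": 5.0}, {"dp": [0, 0, 7.65], "angular": [0, 0, 0], "gripper": 5.0}, {"dp": [0, 0, 7.65], "angular": [0, 0, 0], "gripper": 5.0}, {"dp": [0, 0, 7.65], "angular": [0, 0, 0], "gripper": 5.0}, {"dp": [0, 0, 7.65], "angular": [0, 0, 0], "gripper": 5.0}, {"dp": [0, 0, 7.65], "angular": [0, 0, 0], "gripper": 5.0}, {"dp": [0, 0, 7.65], "angular": [0, 0, 0], "gripper": 5.0}, {"dp": [0, 0, 7.65], "angular": [0, 0, 0], "gripper": 5.0}, {"dp": [0, 0, 7.65], "angular": [0, 0, 0], "gripper": 5.0}], "grip_force": 15}}

```text
time: 4.4
eef_pos: [0.4719, -0.178, 0.0692]
tool_rot: [180.0, 0.0, -12.0]
force: [-1.2, 0.4, 4.8]
gripper_width: 0.643
```

Emit:
{"name": "send_rows", "arguments": {"motion": [{"dp": [0, 0, 0], "angular": [0, 0, 0], "gripper": 4.0}, {"dp": [0, 0, 0], "angular": [0, 0, 0], "gripper": 4.0}, {"dp": [0, 0, 0], "angular": [0, 0, 0], "gripper": 4.0}, {"dp": [0, 0, -0.5], "angular": [0, 0, 0], "gripper": 4.0}, {"dp": [0, 0, -1.5], "angular": [0, 0, 0], "gripper": 4.0}, {"dp": [0, 0, -3.0], "angular": [0, 0, 0], "gripper": 4.0}, {"dp": [0, 0, -4.5], "angular": [0, 0, 0], "gripper": 4.0}, {"dp": [0, 0, -6.0], "angular": [0, 0, 0], "gripper": 4.0}, {"dp": [0, 0, -7.0], "angular": [0, 0, 0], "gripper": 4.0}, {"dp": [0, 0, -7.5], "angular": [0, 0, 0], "gripper": 4.0}, {"dp": [0, 0, -7.5], "angular": [0, 0, 0], "gripper": 4.0}, {"dp": [0, 0, -7.5], "angular": [0, 0, 0], "gripper": 4.0}], "grip_force": 50}}

```text
time: 5.6
eef_pos: [0.4715, -0.1777, 0.1434]
tool_rot: [-180.0, 0.1, -12.0]
force: [-0.1, -0.0, -5.9]
gripper_width: 0.636
```

```bash
python3 snap.py a2
python3 - <<'E'
from go import *
for f in (1/3,2/3,1): print(cmd([.472,-.178,.144],[180,0,-12],np.array([.472,-.178,.144])+f*np.array([.0685,.416,0]),[180,0,-12+29*f]))
E
```

```text
scene 109 119
top 263 182
time 5.6
eef_pos [ 0.4715 -0.1777  0.1434]
tool_rot [-1.799712e+02  6.650000e-02 -1.200410e+01]
force [-8.3500e-02 -4.8000e-03 -5.9303e+00]
wrist_torque [-0.0857  0.0837  0.0017]
gripper_width 0.6359
joints [-2.857260e+01  1.232890e+01  1.003793e+02  9.400000e-03  6.736380e+01
 -1.657210e+01]
(array([ -0.65, -14.04,  -0.  ]), array([ 0.  ,  0.  , -9.67]))
(array([ -1.3 , -28.08,  -0.  ]), array([  0.  ,   0.  , -19.33]))
(array([ -1.95, -42.12,  -0.  ]), array([  0.,   0., -29.]))
```

View pics/z_a2.png

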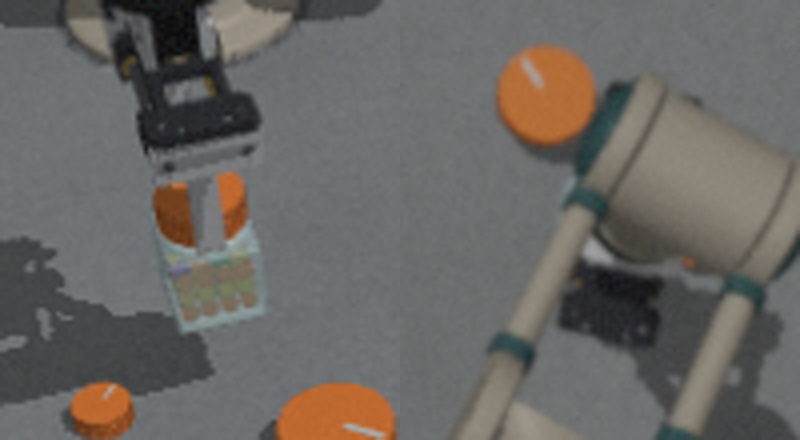

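Emit:
{"name": "send_rows", "arguments": {"motion": [{"dp": [-0.04, -0.84, 0], "angular": [0, 0, -0.6], "gripper": 4.0}, {"dp": [-0.12, -2.5, 0], "angular": [0, 0, -1.7], "gripper": 4.0}, {"dp": [-0.23, -5.05, 0], "angular": [0, 0, -3.5], "gripper": 4.0}, {"dp": [-0.39, -8.4, 0], "angular": [0, 0, -5.8], "gripper": 4.0}, {"dp": [-0.57, -12.2, 0], "angular": [0, 0, -8.4], "gripper": 4.0}, {"dp": [-0.76, -16.4, 0], "angular": [0, 0, -11.3], "gripper": 4.0}, {"dp": [-0.96, -20.6, 0], "angular": [0, 0, -14.2], "gripper": 4.0}, {"dp": [-1.15, -24.8, 0], "angular": [0, 0, -17.1], "gripper": 4.0}, {"dp": [-1.35, -29.0, 0], "angular": [0, 0, -20], "gripper": 4.0}, {"dp": [-1.52, -32.8, 0], "angular": [0, 0, -22.6], "gripper": 4.0}, {"dp": [-1.68, -36.2, 0], "angular": [0, 0, -25], "gripper": 4.0}, {"dp": [-1.8, -38.9, 0], "angular": [0, 0, -26.8], "gripper": 4.0}, {"dp": [-1.9, -40.9, 0], "angular": [0, 0, -28.2], "gripper": 4.0}, {"dp": [-1.95, -42.12, 0], "angular": [0, 0, -29], "gripper": 4.0}, {"dp": [-1.95, -42.12, 0], "angular": [0, 0, -29], "gripper": 4.0}, {"dp": [-1.95, -42.12, 0], "angular": [0, 0, -29], "gripper": 4.0}]}}

```text
time: 7.3
eef_pos: [0.5399, 0.2374, 0.1436]
tool_rot: [180.0, 0.1, 17.0]
force: [0.4, -0.4, -5.0]
gripper_width: 0.633
```

```bash
python3 snap.py a3
python3 - <<'E'
import cv2
for c,(u,v) in (("scene",(255,110)),("top",(145,180))):
    i=cv2.imread(f"pics/{c}_a3.png")[v:v+75,u:u+85]
    cv2.imwrite(f"pics/y_{c}.png",cv2.resize(i,None,fx=8,fy=8,interpolation=cv2.INTER_CUBIC))
E
```

```text
scene 247 84
top 128 158
time 7.3
eef_pos [0.5399 0.2374 0.1436]
tool_rot [1.799509e+02 8.560000e-02 1.701350e+01]
force [ 0.4044 -0.3765 -4.979 ]
wrist_torque [-0.1219 -0.0149  0.0404]
gripper_width 0.633
joints [ 1.70136e+01  1.94063e+01  8.99896e+01 -5.20000e-02  7.06897e+01
  1.73000e-02]
```

View pics/y_scene.png

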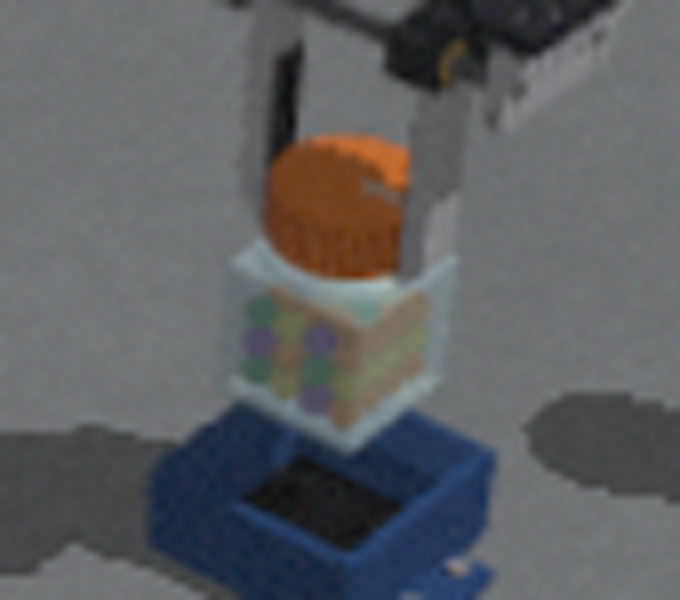

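View pics/y_top.png

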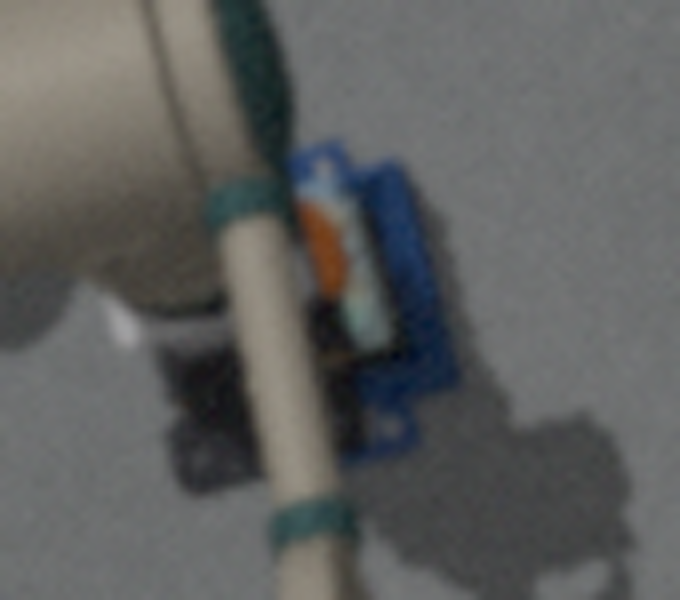

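Run:
```python
from h import *
from scipy.optimize import least_squares
def P(p,hs,z):
    c,s=np.cos(p[2]),np.sin(p[2]); q=np.array([[a,b] for a,b in((hs,hs),(hs,-hs),(-hs,-hs),(-hs,hs))])
    return np.c_[q@np.array([[c,s],[-s,c]])+p[:2],[z]*4]
o=lambda x:(np.array(x)+.5)/8-.5+[255,110]
zb=.1436-.0692
pj=P([.5399,.2374,np.radians(17)],.032,zb); print("jar pred (zoom)",((proj("scene",pj)-[255,110]+.5)*8-.5).round())
pt=P([.5399,.2374,np.radians(17)],.032,zb+.062); print("jar top",((proj("scene",pt)-[255,110]+.5)*8-.5).round())
pb=P([.5407,.2383,np.radians(17)],.048,.04); print("brace top outer",((proj("scene",pb)-[255,110]+.5)*8-.5).round())
pb=P([.5407,.2383,np.radians(17)],.034,.006); print("well floor",((proj("scene",pb)-[255,110]+.5)*8-.5).round())
t=lambda q:((proj("top",q)-[145,180]+.5)*8-.5).round()
print("top: jar top",t(pt),"brace",t(P([.5407,.2383,np.radians(17)],.048,.04)))
```

```text
jar pred (zoom) [[446. 385.]
 [348. 463.]
 [212. 395.]
 [311. 320.]]
jar top [[462. 253.]
 [362. 329.]
 [222. 261.]
 [323. 188.]]
brace top outer [[498. 454.]
 [354. 573.]
 [152. 468.]
 [300. 356.]]
well floor [[439. 524.]
 [338. 608.]
 [198. 534.]
 [301. 453.]]
top: jar top [[173. 221.]
 [332. 175.]
 [375. 333.]
 [214. 380.]] brace [[167. 221.]
 [391. 157.]
 [452. 379.]
 [226. 445.]]
```

Run:
```python
from h import *
def P(p,hs,z):
    c,s=np.cos(p[2]),np.sin(p[2]); q=np.array([[a,b] for a,b in((hs,hs),(hs,-hs),(-hs,-hs),(-hs,hs))])
    return np.c_[q@np.array([[c,s],[-s,c]])+p[:2],[z]*4]
zb=.1436-.0692
out=[]
for c,(u,v) in (("scene",(265,135)),("top",(170,190))):
    i=cv2.imread(f"pics/{c}_a3.png")[v:v+52,u:u+50]
    k=cv2.resize(i,None,fx=8,fy=8,interpolation=cv2.INTER_CUBIC)
    def d(q,col):
        x=((proj(c,q)-[u,v]+.5)*8-.5); cv2.polylines(k,[np.round(x).astype(int)],True,col,1)
    for z in (zb,zb+.062): d(P([.5399,.2374,np.radians(17)],.032,z),(0,255,255))
    d(P([.5407,.2383,np.radians(17)],.048,.04),(0,0,255)); 
    d(P([.5407,.2383,np.radians(17)],.034,.006),(255,0,255))
    out.append(k)
cv2.imwrite("pics/ov.png",np.hstack(out))
```

```text
(no output)
```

View pics/ov.png

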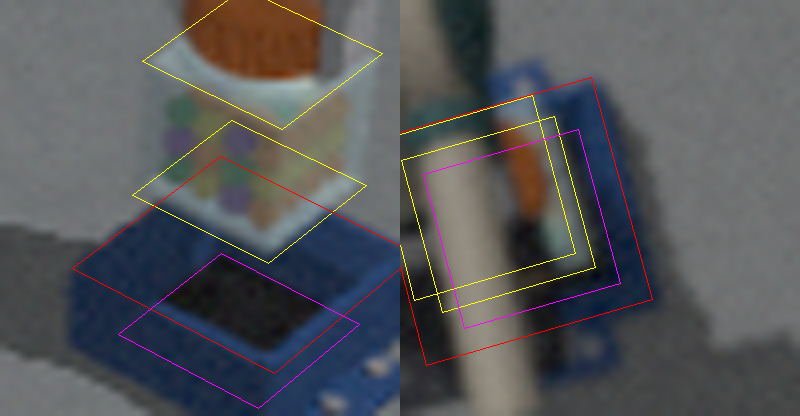

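Run:
```python
from h import *
from scipy.optimize import least_squares
def P(p,hs,z):
    c,s=np.cos(p[2]),np.sin(p[2]); q=np.array([[a,b] for a,b in((hs,hs),(hs,-hs),(-hs,-hs),(-hs,hs))])
    return np.c_[q@np.array([[c,s],[-s,c]])+p[:2],[z]*4]
i=cv2.imread("pics/scene_a3.png")[140:172,275:320].astype(float); i=np.clip((i-40)*1.6,0,255).astype(np.uint8)
cv2.imwrite("pics/yy.png",cv2.resize(i,None,fx=16,fy=16,interpolation=cv2.INTER_CUBIC))
u=(np.array([[360,185],[265,250],[150,190]])+.5)/8-.5+[265,135]
for zb in (.0744,.0764):
  for f in (1,0):
    fun=lambda p:(proj("scene",P(p,p[3] if f else .031,zb)[:3])-u).ravel()
    r=least_squares(fun,[.54,.237,.3,.032],x_scale=[.01,.01,.1,.01]); print(r.x,np.degrees(r.x[2]),r.fun.round(2))
```

```text
[0.53923862 0.24028956 0.25111506 0.0284383 ] 14.38783314205129 [-0.17  0.06  0.18  0.21 -0.02 -0.27]
[0.53796776 0.24094636 0.25931103 0.032     ] 14.857427802557295 [ 0.9  -0.31  0.35  0.66 -1.25 -0.47]
[0.54127066 0.23856339 0.25111507 0.02837263] 14.387833401280309 [-0.17  0.06  0.18  0.21 -0.02 -0.27]
[0.53996668 0.23923701 0.25954717 0.032     ] 14.870957422748642 [ 0.93 -0.32  0.36  0.67 -1.29 -0.47]
```

View pics/yy.png

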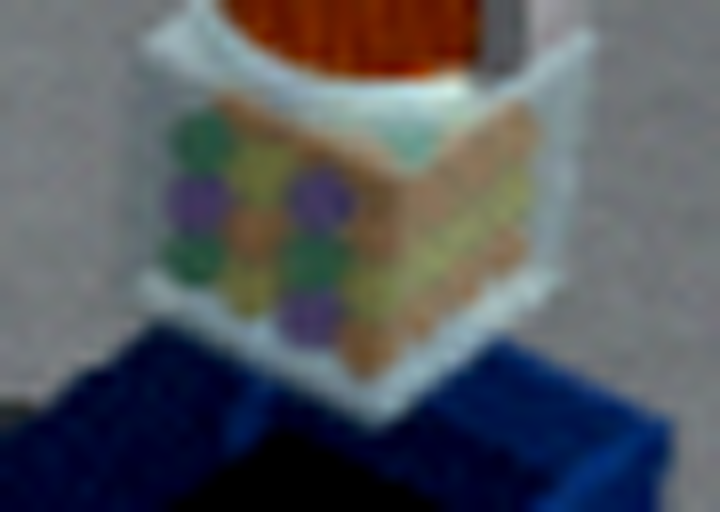

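Run:
```python
from h import *
from scipy.optimize import least_squares
def P(p,hs,z):
    c,s=np.cos(p[2]),np.sin(p[2]); q=np.array([[a,b] for a,b in((hs,hs),(hs,-hs),(-hs,-hs),(-hs,hs))])
    return np.c_[q@np.array([[c,s],[-s,c]])+p[:2],[z]*4]
u=(np.array([[560,280],[375,425],[135,285]])+.5)/16-.5+[275,140]
for zb in (.0744,):
  for f in (1,0):
    fun=lambda p:(proj("scene",P(p,p[3] if f else .031,zb)[:3])-u).ravel()
    r=least_squares(fun,[.54,.237,.3,.032],x_scale=[.01,.01,.1,.01]); print(r.x,np.degrees(r.x[2]),r.fun.round(2))
# first pictures zoom of brace
i=cv2.imread("pics/scene0.png")[150:195,268:322].astype(float); i=np.clip((i-20)*2,0,255).astype(np.uint8)
j=cv2.imread("pics/top0.png")[193:243,162:208].astype(float); j=np.clip((j-20)*2,0,255).astype(np.uint8)
cv2.imwrite("pics/bs.png",cv2.resize(i,None,fx=12,fy=12,interpolation=cv2.INTER_CUBIC)); cv2.imwrite("pics/bt.png",cv2.resize(j,None,fx=12,fy=12,interpolation=cv2.INTER_CUBIC))
```

```text
[0.53702482 0.24168141 0.25801308 0.02926715] 14.783060477396948 [ 0.14  0.14 -0.04 -0.37 -0.1   0.24]
[0.53616388 0.24212119 0.26353171 0.032     ] 15.099254944751738 [ 0.86 -0.11  0.08 -0.07 -0.94  0.11]
```

View pics/bs.png

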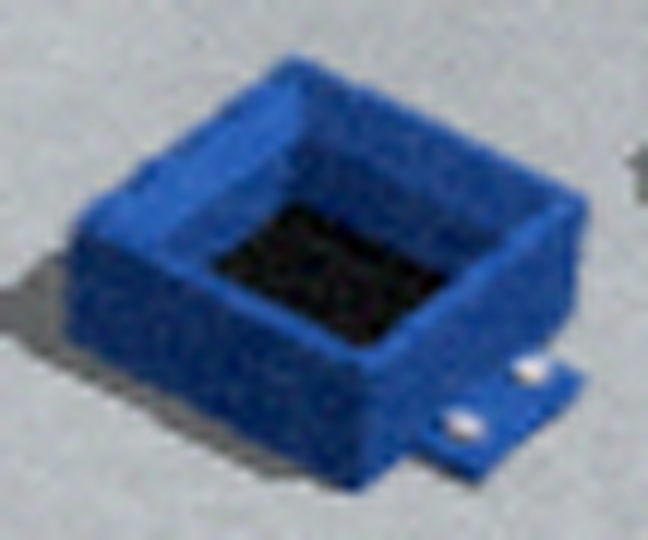

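View pics/bt.png

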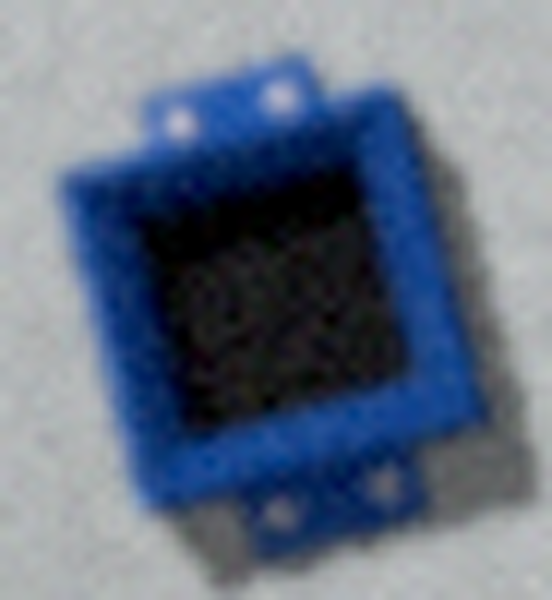

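Run:
```python
from h import *
from scipy.optimize import least_squares
def P(p,hs,z):
    c,s=np.cos(p[2]),np.sin(p[2]); q=np.array([[a,b] for a,b in((hs,hs),(hs,-hs),(-hs,-hs),(-hs,hs))])
    return np.c_[q@np.array([[c,s],[-s,c]])+p[:2],[z]*4]
us=(np.array([[588,200],[365,362],[73,230],[295,56]])+.5)/12-.5+[268,150]
ut=(np.array([[62,180],[400,85],[483,420],[143,507]])+.5)/12-.5+[162,193]
for n,cs in (("both",(("scene",us),("top",ut))),("scene",(("scene",us),)),("top",(("top",ut),))):
    fun=lambda p:np.concatenate([(proj(c,P(p,.048,.04))-u).ravel() for c,u in cs])
    r=least_squares(fun,[.54,.237,.3],x_scale=[.01,.01,.1]); print(n,r.x,np.degrees(r.x[2]),r.fun.round(2))
```

```text
both [0.54013226 0.23635849 0.2835097 ] 16.243908983249042 [-0.32  0.38 -0.1   1.62 -0.67 -0.7  -0.43 -0.02 -0.54 -0.36 -0.62 -0.11
 -0.31 -0.16 -0.31  0.39]
scene [0.53933185 0.2384198  0.29042865] 16.640335962606905 [ 0.   -0.07  0.44  1.24 -0.26 -0.96 -0.21 -0.34]
top [0.53995765 0.23488006 0.2777396 ] 15.913307074153535 [-0.04 -0.41 -0.08  0.01  0.08  0.    0.04  0.39]
```

Emit:
{"name": "send_rows", "arguments": {"motion": [{"dp": [0, 0, 0.8], "angular": [0, 0, -1], "gripper": 4.0}, {"dp": [0, 0, 1.8], "angular": [0, 0, -1], "gripper": 4.0}, {"dp": [0, 0, 2.8], "angular": [0, 0, -1], "gripper": 4.0}, {"dp": [0, 0, 3.6], "angular": [0, 0, -1], "gripper": 4.0}, {"dp": [0, 0, 4.0], "angular": [0, 0, -1], "gripper": 4.0}, {"dp": [0, 0, 4.3], "angular": [0, 0, -1], "gripper": 4.0}, {"dp": [0, 0, 4.6], "angular": [0, 0, -1], "gripper": 4.0}, {"dp": [0, 0, 4.6], "angular": [0, 0, -1], "gripper": 4.0}]}}

```text
time: 8.2
eef_pos: [0.5404, 0.2381, 0.0977]
tool_rot: [-180.0, 0.0, 18.0]
force: [-1.0, 0.1, -4.8]
gripper_width: 0.633
```

```bash
python3 snap.py a4
```

```text
scene 246 97
top 130 160
time 8.2
eef_pos [0.5404 0.2381 0.0977]
tool_rot [-1.799952e+02  1.580000e-02  1.800460e+01]
force [-0.9818  0.1417 -4.7963]
wrist_torque [-0.0429  0.0058 -0.0138]
gripper_width 0.6328
joints [ 1.70263e+01  2.15720e+01  9.36892e+01  5.00000e-03  6.47547e+01
 -9.80400e-01]
```

View pics/z_a4.png

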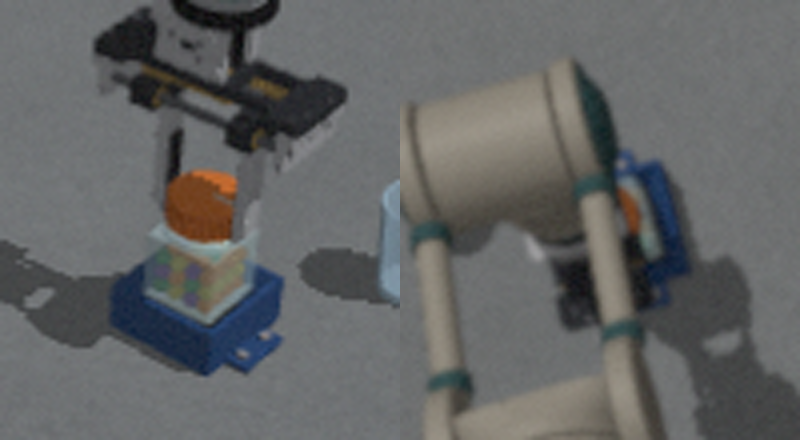

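Emit:
{"name": "send_rows", "arguments": {"motion": [{"dp": [0, 0, 0.2], "angular": [0, 0, 0], "gripper": 4.0}, {"dp": [0, 0, 0.4], "angular": [0, 0, 0], "gripper": 4.0}, {"dp": [0, 0, 0.6], "angular": [0, 0, 0], "gripper": 4.0}, {"dp": [0, 0, 0.8], "angular": [0, 0, 0], "gripper": 4.0}, {"dp": [0, 0, 1.0], "angular": [0, 0, 0], "gripper": 4.0}, {"dp": [0, 0, 1.0], "angular": [0, 0, 0], "gripper": 4.0}]}}

```text
time: 8.9
eef_pos: [0.5403, 0.238, 0.0876]
tool_rot: [-180.0, 0.0, 18.0]
force: [0.3, 0.0, -4.2]
gripper_width: 0.635
```

Emit:
{"name": "send_rows", "arguments": {"motion": [{"dp": [0, 0, 0.2], "angular": [0, 0, 0], "gripper": 4.0}, {"dp": [0, 0, 0.4], "angular": [0, 0, 0], "gripper": 4.0}, {"dp": [0, 0, 0.6], "angular": [0, 0, 0], "gripper": 4.0}, {"dp": [0, 0, 0.8], "angular": [0, 0, 0], "gripper": 4.0}, {"dp": [0, 0, 1.0], "angular": [0, 0, 0], "gripper": 4.0}, {"dp": [0, 0, 1.0], "angular": [0, 0, 0], "gripper": 4.0}]}}

```text
time: 9.5
eef_pos: [0.5402, 0.238, 0.0776]
tool_rot: [-180.0, 0.0, 18.0]
force: [-0.3, -0.3, -4.4]
gripper_width: 0.633
```

```bash
python3 -c "
from plant import manip
s=manip.get_state(); print(s['force'],s['wrist_torque'])"
```

```text
[-0.32716042 -0.29003685 -4.35997228] [-0.07973202  0.03766283  0.03296431]
```

Emit:
{"name": "send_rows", "arguments": {"motion": [{"dp": [0, 0, 0.1], "angular": [0, 0, 0], "gripper": 4.0}, {"dp": [0, 0, 0.2], "angular": [0, 0, 0], "gripper": 4.0}, {"dp": [0, 0, 0.25], "angular": [0, 0, 0], "gripper": 4.0}, {"dp": [0, 0, 0.25], "angular": [0, 0, 0], "gripper": 4.0}]}}

```text
time: 9.9
eef_pos: [0.5405, 0.2381, 0.0754]
tool_rot: [-180.0, 0.0, 18.0]
force: [0.4, -0.1, -5.2]
gripper_width: 0.634
```

Emit:
{"name": "send_rows", "arguments": {"motion": [{"dp": [0, 0, 0.05], "angular": [0, 0, 0], "gripper": 4.0}, {"dp": [0, 0, 0.1], "angular": [0, 0, 0], "gripper": 4.0}, {"dp": [0, 0, 0.15], "angular": [0, 0, 0], "gripper": 4.0}, {"dp": [0, 0, 0.15], "angular": [0, 0, 0], "gripper": 4.0}]}}

```text
time: 10.3
eef_pos: [0.5405, 0.2381, 0.0752]
tool_rot: [-180.0, -0.0, 18.0]
force: [-3.4, -1.2, 4.6]
gripper_width: 0.631
```

Emit:
{"name": "send_rows", "arguments": {"motion": [{"dp": [0, 0, 0], "angular": [0, 0, 0], "gripper": 4.0}, {"dp": [0, 0, 0], "angular": [0, 0, 0], "gripper": 4.0}, {"dp": [0, 0, 0], "angular": [0, 0, -2], "gripper": 4.0}, {"dp": [0, 0, 0], "angular": [0, 0, -4], "gripper": 4.0}, {"dp": [0, 0, 0], "angular": [0, 0, -6], "gripper": 4.0}, {"dp": [0, 0, 0], "angular": [0, 0, -8], "gripper": 4.0}, {"dp": [0, 0, 0], "angular": [0, 0, -10], "gripper": 4.0}, {"dp": [0, 0, 0], "angular": [0, 0, -12], "gripper": 4.0}, {"dp": [0, 0, 0], "angular": [0, 0, -12], "gripper": 4.0}], "grip_force": 60}}

```text
time: 11.2
eef_pos: [0.5414, 0.2384, 0.0752]
tool_rot: [180.0, -0.1, 30.0]
force: [-1.0, -1.1, 5.3]
gripper_width: 0.636
```

```bash
python3 snap.py a5
```

```text
scene 246 103
top 131 160
time 11.2
eef_pos [0.5414 0.2384 0.0752]
tool_rot [ 1.799823e+02 -1.415000e-01  2.996760e+01]
force [-0.977  -1.1359  5.3192]
wrist_torque [-0.1558  0.3601 -0.117 ]
gripper_width 0.6365
joints [ 1.70177e+01  2.27692e+01  9.53818e+01  1.64000e-02  6.17072e+01
 -1.29576e+01]
```

View pics/z_a5.png

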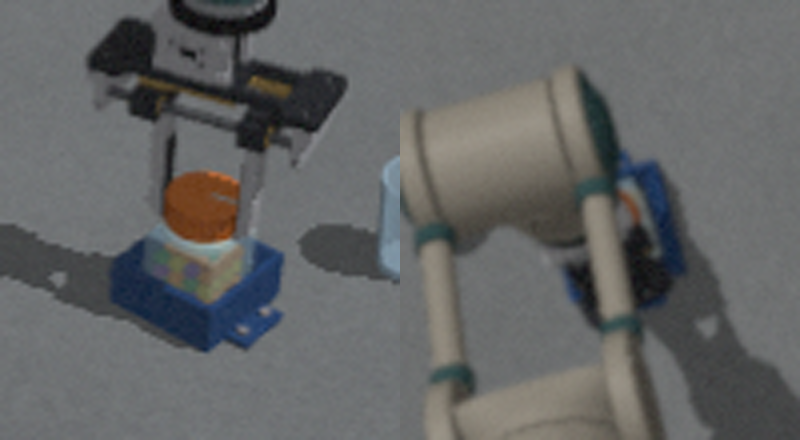

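Emit:
{"name": "send_rows", "arguments": {"motion": [{"dp": [0, 0, 0], "angular": [0, 0, -2], "gripper": 4.0}, {"dp": [0, 0, 0], "angular": [0, 0, -4], "gripper": 4.0}, {"dp": [0, 0, 0], "angular": [0, 0, -6], "gripper": 4.0}, {"dp": [0, 0, 0], "angular": [0, 0, -8], "gripper": 4.0}]}}

```text
time: 11.7
eef_pos: [0.5417, 0.2386, 0.0752]
tool_rot: [180.0, -0.2, 38.0]
force: [-1.2, 0.2, 5.2]
gripper_width: 0.632
```

```bash
python3 snap.py a6
python3 - <<'E'
import cv2,numpy as np
o=[]
for n in ("a4","a5","a6"):
    i=cv2.imread(f"pics/scene_{n}.png")[133:188,272:320]
    o.append(cv2.resize(i,None,fx=5.5,fy=8,interpolation=cv2.INTER_CUBIC))
cv2.imwrite("pics/cmp.png",np.hstack(o))
E
```

```text
scene 246 103
top 131 160
time 11.7
eef_pos [0.5417 0.2386 0.0752]
tool_rot [179.9586  -0.1849  37.9902]
force [-1.1526  0.1694  5.2339]
wrist_torque [-0.0729  0.2871 -0.3061]
gripper_width 0.6318
joints [ 1.70200e+01  2.27724e+01  9.53672e+01  3.12000e-02  6.16730e+01
 -2.09850e+01]
```

View pics/cmp.png

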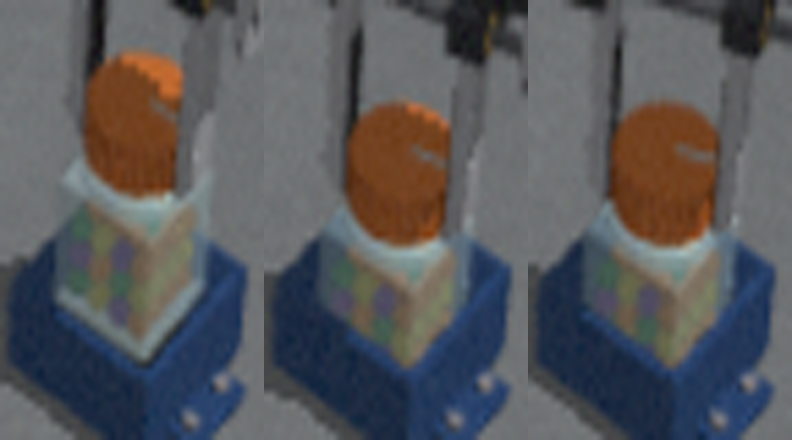

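Emit:
{"name": "send_rows", "arguments": {"motion": [{"dp": [0, 0, 0], "angular": [0, 0, -3], "gripper": 4.0}, {"dp": [0, 0, 0], "angular": [0, 0, -6], "gripper": 4.0}, {"dp": [0, 0, 0], "angular": [0, 0, -9], "gripper": 4.0}, {"dp": [0, 0, 0], "angular": [0, 0, -12], "gripper": 4.0}, {"dp": [0, 0, 0], "angular": [0, 0, -15], "gripper": 4.0}, {"dp": [0, 0, 0], "angular": [0, 0, -18], "gripper": 4.0}]}}

```text
time: 12.4
eef_pos: [0.542, 0.2388, 0.0752]
tool_rot: [179.9, -0.2, 56.0]
force: [0.0, 0.6, 5.8]
gripper_width: 0.633
```

```bash
python3 -c "
from plant import manip
s=manip.get_state(); print(s['force'],s['wrist_torque'])"
```

```text
[0.01828493 0.57622579 5.76140948] [-0.02288769  0.21910511 -0.30794519]
```

Emit:
{"name": "send_rows", "arguments": {"motion": [{"dp": [0, 0, 0], "angular": [0, 0, -3], "gripper": 4.0}, {"dp": [0, 0, 0], "angular": [0, 0, -6], "gripper": 4.0}, {"dp": [0, 0, 0], "angular": [0, 0, -9], "gripper": 4.0}, {"dp": [0, 0, 0], "angular": [0, 0, -12], "gripper": 4.0}, {"dp": [0, 0, 0], "angular": [0, 0, -15], "gripper": 4.0}]}}

```text
time: 12.9
eef_pos: [0.5423, 0.2392, 0.0755]
tool_rot: [179.8, -0.2, 71.0]
force: [-1.2, 1.9, 7.2]
gripper_width: 0.63
```

```bash
python3 snap.py a7
```

```text
scene 246 103
top 131 160
time 12.9
eef_pos [0.5423 0.2392 0.0755]
tool_rot [179.8224  -0.2141  71.0269]
force [-1.1897  1.9205  7.2336]
wrist_torque [ 0.0747  0.227  -0.2178]
gripper_width 0.6296
joints [ 1.70335e+01  2.27646e+01  9.53283e+01  7.82000e-02  6.16377e+01
 -5.40300e+01]
```

View pics/z_a7.png

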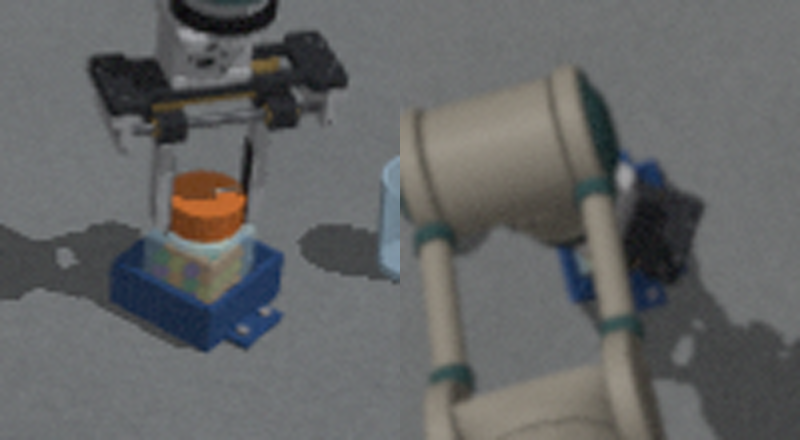

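Emit:
{"name": "send_rows", "arguments": {"motion": [{"dp": [0, 0, 0], "angular": [0, 0, -3], "gripper": 4.0}, {"dp": [0, 0, 0], "angular": [0, 0, -6], "gripper": 4.0}, {"dp": [0, 0, 0], "angular": [0, 0, -9], "gripper": 4.0}, {"dp": [0, 0, 0], "angular": [0, 0, -12], "gripper": 4.0}, {"dp": [0, 0, 0], "angular": [0, 0, -15], "gripper": 4.0}]}}

```text
time: 13.5
eef_pos: [0.5427, 0.2397, 0.0766]
tool_rot: [179.7, -0.2, 86.1]
force: [-1.0, 2.3, 9.7]
gripper_width: 0.636
```

```bash
python3 snap.py a8
python3 - <<'E'
import cv2,numpy as np
o=[]
for n in ("a6","a7","a8"):
    i=cv2.imread(f"pics/scene_{n}.png")[133:188,272:320]
    o.append(cv2.resize(i,None,fx=5.5,fy=8,interpolation=cv2.INTER_CUBIC))
cv2.imwrite("pics/cmp2.png",np.hstack(o))
E
```

```text
scene 246 102
top 131 160
time 13.5
eef_pos [0.5427 0.2397 0.0766]
tool_rot [179.6906  -0.2188  86.0541]
force [-0.9623  2.2608  9.7343]
wrist_torque [ 0.2678  0.3692 -0.1272]
gripper_width 0.6365
joints [ 17.047   22.7014  95.2578   0.1061  61.6735 -69.0566]
```

View pics/cmp2.png

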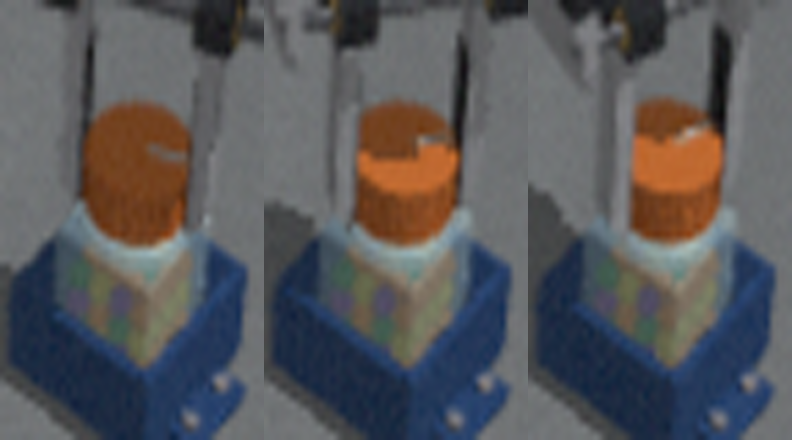

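Run:
```python
from h import *
i=cv2.imread("pics/scene_a8.png")[140:165,285:312]
cv2.imwrite("pics/ln.png",cv2.resize(i,None,fx=20,fy=20,interpolation=cv2.INTER_CUBIC))
```

```text
(no output)
```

View pics/ln.png

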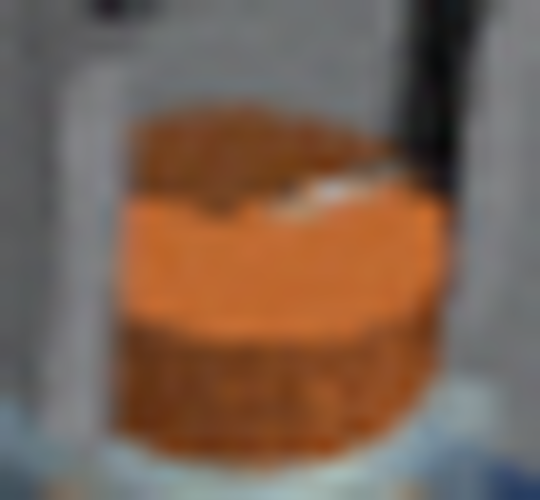

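Run:
```python
from h import *
f=lambda x:(np.array(x)+.5)/20-.5+[285,140]
a=ray("scene",f((265,213)),.1035);b=ray("scene",f((405,170)),.1035);d=b-a;print(a,b,np.hypot(*d[:2]),np.degrees(np.arctan2(d[1],d[0])))
```

```text
[0.54017928 0.24208391 0.1035    ] [0.54256349 0.26699559 0.1035    ] 0.025025507893765685 84.53308537418599
```

Emit:
{"name": "send_rows", "arguments": {"motion": [{"dp": [0, 0, 0], "angular": [0, 0, -3], "gripper": 4.0}, {"dp": [0, 0, 0], "angular": [0, 0, -6], "gripper": 4.0}, {"dp": [0.08, 0.1, 0], "angular": [0, 0, -6], "gripper": 4.0}, {"dp": [0.17, 0.21, 0], "angular": [0, 0, -6], "gripper": 4.0}, {"dp": [0.17, 0.21, -0.15], "angular": [0, 0, -6], "gripper": 4.0}, {"dp": [0.17, 0.21, -0.3], "angular": [0, 0, -6], "gripper": 4.0}, {"dp": [0.17, 0.21, -0.3], "angular": [0, 0, -6], "gripper": 4.0}]}}

```text
time: 14.3
eef_pos: [0.5433, 0.2398, 0.077]
tool_rot: [179.9, -0.0, 92.0]
force: [0.4, -0.5, -0.7]
gripper_width: 0.636
```

```bash
python3 snap.py a9
```

```text
scene 247 102
top 131 160
time 14.3
eef_pos [0.5433 0.2398 0.077 ]
tool_rot [ 1.799287e+02 -2.230000e-02  9.198650e+01]
force [ 0.3755 -0.5372 -0.7157]
wrist_torque [ 0.0199 -0.0115 -0.051 ]
gripper_width 0.6359
joints [ 1.71020e+01  2.28776e+01  9.48892e+01  3.30000e-03  6.21585e+01
 -7.48860e+01]
```

Emit:
{"name": "send_rows", "arguments": {"motion": [{"dp": [0, 0, -0.1], "angular": [0, 0, 0], "gripper": 4.0}, {"dp": [0, 0, -0.2], "angular": [0, 0, 0], "gripper": 4.0}, {"dp": [0, 0, -0.3], "angular": [0, 0, 0], "gripper": 4.0}, {"dp": [0, 0, -0.4], "angular": [0, 0, 0], "gripper": 4.0}, {"dp": [0, 0, -0.5], "angular": [0, 0, 0], "gripper": 4.0}, {"dp": [0, 0, -0.5], "angular": [0, 0, 0], "gripper": 4.0}]}}

```text
time: 15.0
eef_pos: [0.5429, 0.2397, 0.0822]
tool_rot: [180.0, -0.0, 92.0]
force: [-0.9, 0.1, -0.5]
gripper_width: 0.631
```

```bash
python3 snap.py a10
```

```text
scene 247 101
top 130 160
time 15.0
eef_pos [0.5429 0.2397 0.0822]
tool_rot [ 1.799781e+02 -1.160000e-02  9.199660e+01]
force [-0.8726  0.0871 -0.4756]
wrist_torque [-0.0112  0.021   0.0067]
gripper_width 0.6308
joints [ 1.71025e+01  2.25899e+01  9.45253e+01  6.20000e-03  6.28606e+01
 -7.48970e+01]
```

View pics/z_a10.png

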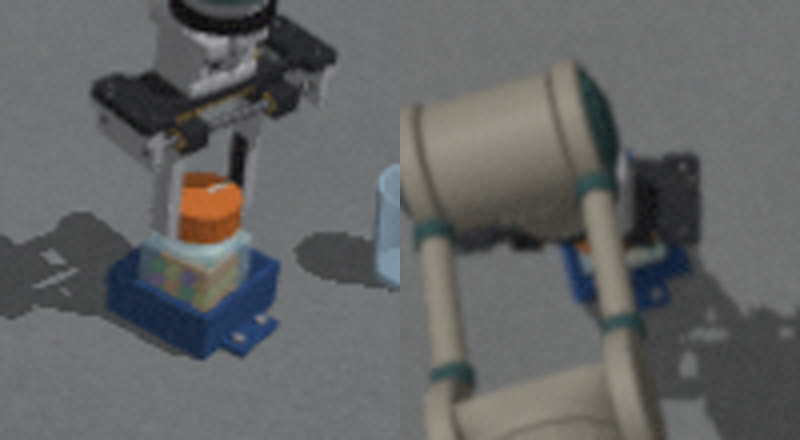

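Emit:
{"name": "send_rows", "arguments": {"motion": [{"dp": [0, 0, -0.2], "angular": [0, 0, 0], "gripper": 4.0}, {"dp": [0, 0, -0.4], "angular": [0, 0, 0], "gripper": 4.0}, {"dp": [0, 0, -0.6], "angular": [0, 0, 0], "gripper": 4.0}, {"dp": [0, 0, -0.9], "angular": [0, 0, 0], "gripper": 4.0}, {"dp": [0, 0, -1.2], "angular": [0, 0, 0], "gripper": 4.0}, {"dp": [0, 0, -1.6], "angular": [0, 0, 0], "gripper": 4.0}, {"dp": [0, 0, -2.0], "angular": [0, 0, 0], "gripper": 4.0}, {"dp": [0, 0, -2.3], "angular": [0, 0, 0], "gripper": 4.0}, {"dp": [0, 0, -2.4], "angular": [0, 0, 0], "gripper": 4.0}, {"dp": [0, 0, -2.4], "angular": [0, 0, 0], "gripper": 4.0}]}}

```text
time: 16.1
eef_pos: [0.5428, 0.2397, 0.1062]
tool_rot: [180.0, -0.0, 92.0]
force: [0.4, 0.1, -1.1]
gripper_width: 0.632
```

```bash
python3 snap.py a11
python3 - <<'E'
from h import *
for c in CM:
    for t in ("jar","cap","jar_mouth","flask","beaker","mortar"): print(c,t,[(d["uv"],d["confidence"]) for d in manip.pinpoint(c,t)])
E
python3 - <<'E'
import cv2
i=cv2.imread("pics/scene_a11.png")[118:195,262:332]
cv2.imwrite("pics/fin.png",cv2.resize(i,None,fx=7.7,fy=7.7,interpolation=cv2.INTER_CUBIC))
E
```

```text
scene 247 95
top 129 159
time 16.1
eef_pos [0.5428 0.2397 0.1062]
tool_rot [ 1.799765e+02 -9.000000e-03  9.200390e+01]
force [ 0.3581  0.0676 -1.0733]
wrist_torque [ 0.0271 -0.0089  0.0159]
gripper_width 0.6319
joints [ 1.71049e+01  2.13450e+01  9.27040e+01  2.80000e-03  6.59260e+01
 -7.49002e+01]
scene jar [([297.2, 176.5], 0.72)]
scene cap [([299.6, 151.5], 0.66), ([194.1, 233.5], 0.62), ([135.2, 223.8], 0.5), ([295.7, 172.4], 0.36)]
scene jar_mouth [([296.2, 151.7], 0.74)]
scene flask [([259.4, 250.6], 0.58)]
scene beaker [([348.9, 169.6], 0.6)]
scene mortar [([79.7, 248.4], 0.76), ([297.1, 175.0], 0.72)]
top jar [([186.2, 219.6], 0.61)]
top cap [([300.0, 204.3], 0.79), ([337.1, 241.6], 0.66)]
top jar_mouth [([183.7, 216.1], 0.63), ([262.8, 162.7], 0.44)]
top flask [([263.3, 160.5], 0.66)]
top beaker [([184.6, 219.6], 0.6), ([136.8, 204.6], 0.41)]
top mortar [([382.7, 239.1], 0.69)]
```

View pics/fin.png

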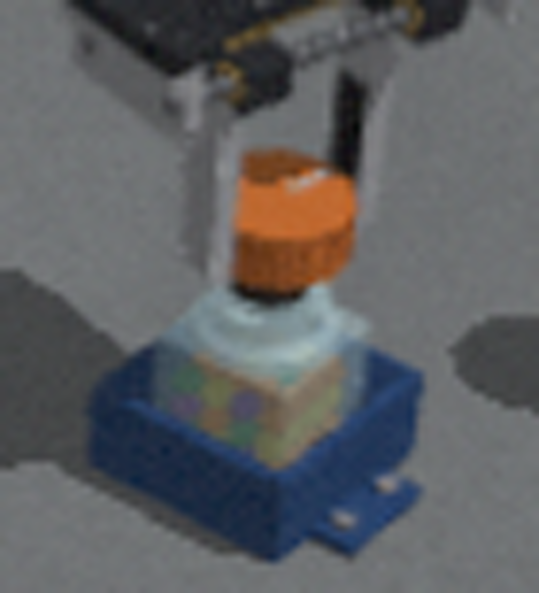

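Run:
```python
from h import *
i=cv2.imread("pics/scene_a11.png"); u,v=270,130; i=i[v:v+50,u:u+50]
i=np.clip((i.astype(float)-30)*1.5,0,255).astype(np.uint8)
k=cv2.resize(i,None,fx=12,fy=12,interpolation=cv2.INTER_CUBIC); k0=k.copy()
def circ(x,y,r,z,col):
    t=np.linspace(0,2*np.pi,60); q=np.c_[x+r*np.cos(t),y+r*np.sin(t),0*t+z]
    cv2.polylines(k,[np.round((proj("scene",q)-[u,v]+.5)*12-.5).astype(int)],True,col,1)
x,y=.5428,.2397
circ(x,y,.03,.109+.024,(0,255,255));circ(x,y,.03,.109,(0,255,255))
circ(x,y,.019,.09,(255,0,255));circ(x,y,.019,.076,(255,0,255))
cv2.imwrite("pics/fo.png",cv2.resize(np.hstack([k,k0]),None,fx=.66,fy=.66))
```

```text
(no output)
```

View pics/fo.png

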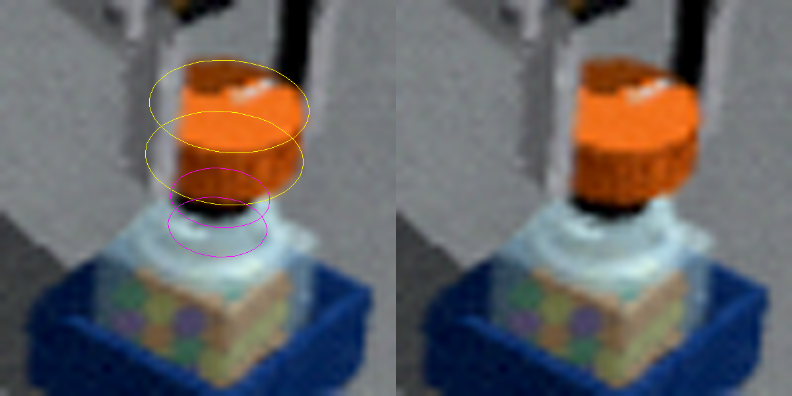

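Run:
```python
from h import *
i=cv2.imread("pics/scene_a11.png"); u,v=265,145; i=i[v:v+50,u:u+60]
i=np.clip((i.astype(float)-30)*1.6,0,255).astype(np.uint8)
k=cv2.resize(i,None,fx=13,fy=11.9,interpolation=cv2.INTER_CUBIC)
def pl(q,col): cv2.polylines(k,[np.round(((proj("scene",q)-[u,v]+.5)*[13,11.9]-.5)).astype(int)],True,col,1)
def sq(x,y,yaw,h,z):
    c,s=np.cos(yaw),np.sin(yaw);return [[x+c*a-s*b,y+s*a+c*b,z] for a,b in((h,h),(h,-h),(-h,-h),(-h,h))]
x,y=.5428,.2397
pl(sq(x,y,np.radians(18),.032,.068),(255,0,255)); pl(sq(.5402,.237,np.radians(16.5),.048,.04),(0,0,255)); pl(sq(.5402,.237,np.radians(16.5),.048,.0),(0,0,255))
cv2.imwrite("pics/fo2.png",k)
```

```text
(no output)
```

View pics/fo2.png

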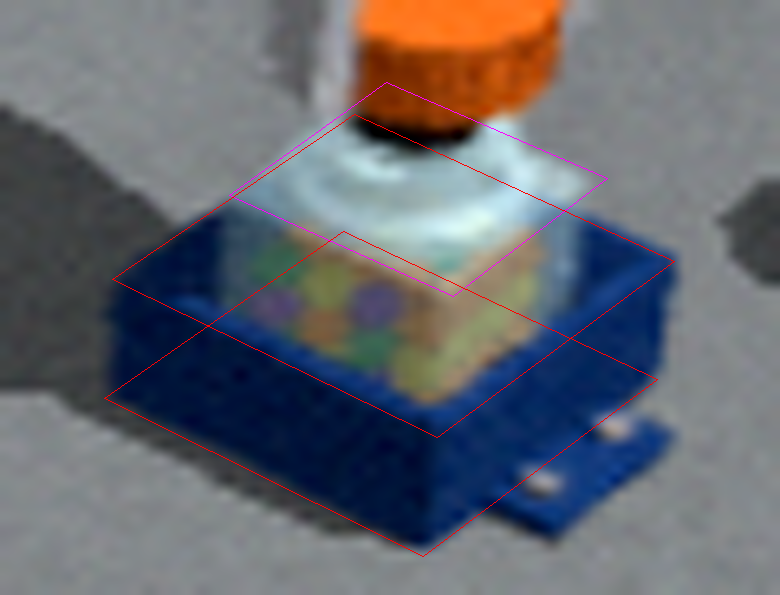

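Run:
```python
from h import *
x,y=.5428,.2397
print("pred mouth",proj("scene",[[x,y,.09]]),"cap origin",proj("scene",[[x,y,.109]]),"jar origin",proj("scene",[[x,y,.006]]))
print("top pred mouth",proj("top",[[x,y,.09]]),"jar origin",proj("top",[[x,y,.006]]))
print("d per mm x,y", proj("scene",[[x+.001,y,.09]])-proj("scene",[[x,y,.09]]),proj("scene",[[x,y+.001,.09]])-proj("scene",[[x,y,.09]]))
print(ray("scene",(296.2,151.7),.09),ray("top",(183.7,216.1),.09),ray("scene",(297.2,176.5),.006),ray("top",(186.2,219.6),.006),ray("scene",(299.6,151.5),.109))
i=cv2.imread("pics/top_a11.png")[190:250,150:215]
cv2.imwrite("pics/tt.png",cv2.resize(i,None,fx=10,fy=10,interpolation=cv2.INTER_CUBIC))
```

```text
pred mouth [[297.31851997 154.45447663]] cap origin [[297.81422934 149.38252015]] jar origin [[295.21534102 175.85681474]]
top pred mouth [[180.39575728 214.82703217]] jar origin [[184.31213501 217.45703929]]
d per mm x,y [[0.19889473 0.16842692]] [[ 0.26267454 -0.10375336]]
[0.52975759 0.24528085 0.09      ] [0.53886212 0.2289947  0.09      ] [0.54867038 0.2431093  0.006     ] [0.53563788 0.2330702  0.006     ] [0.5541803  0.23777687 0.109     ]
```

View pics/tt.png

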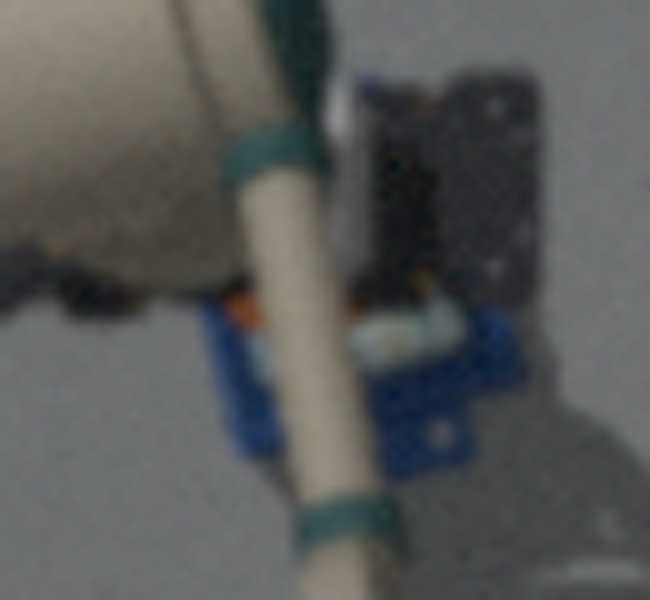

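Run:
```python
from h import *
ims=[manip.snapshot("scene")[...,::-1].astype(float) for _ in range(6)]
m=np.mean(ims,0); np.save("m.npy",m)
u,v=278,132; i=m[v:v+36,u:u+40]; i=np.clip((i-20)*1.3,0,255).astype(np.uint8)
k=cv2.resize(i,None,fx=19,fy=16,interpolation=cv2.INTER_CUBIC)
for g in range(0,40,5): cv2.putText(k,str(u+g),(g*19,570),0,.4,(255,255,255),1); cv2.line(k,(int((g+.5)*19),555),(int((g+.5)*19),560),(0,0,255),1)
for g in range(0,36,5): cv2.putText(k,str(v+g),(0,int((g+.5)*16)),0,.4,(255,255,255),1)
cv2.imwrite("pics/nk.png",k)
```

```text
(no output)
```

View pics/nk.png

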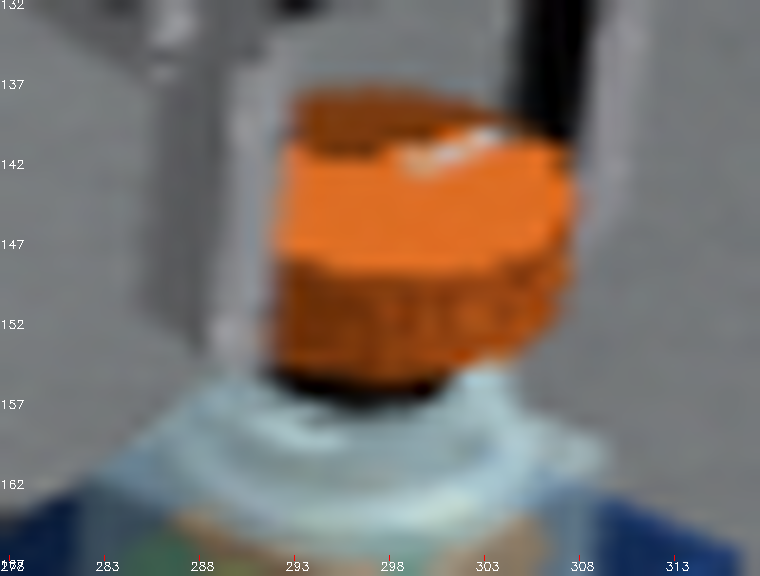

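Run:
```python
from h import *
m=np.load("m.npy").astype(np.float32)
def reg(a,b,box,pad=0):
    u,v,w,h=box
    A=cv2.cvtColor(a[v:v+h,u:u+w].astype(np.float32),cv2.COLOR_BGR2GRAY)
    B=cv2.cvtColor(b[v:v+h,u:u+w].astype(np.float32),cv2.COLOR_BGR2GRAY)
    M=np.eye(2,3,dtype=np.float32)
    cc,M=cv2.findTransformECC(A,B,M,cv2.MOTION_TRANSLATION,(3,200,1e-5),None,3)
    return cc,M[:,2]
for n in ("a5","a6","a7","a8","a9","a10","a11"):
    a=cv2.imread(f"pics/scene_{n}.png")
    print(n,"body",reg(a,m,(281,165,28,14)),"brace",reg(a,m,(270,172,50,22)))
# cap x columns right-edge via orange
for n in ("a7","a8","a9","a10","a11"):
    a=cv2.imread(f"pics/scene_{n}.png").astype(float); o=(a[...,2]-a[...,0])
    sub=o[130:175,285:315]; r=[]
    for row in sub:
        if row.max()>70:
            th=row.max()/2; j=np.where(row>th)[0][-1]; r.append(285+j+(row[j]-th)/(row[j]-row[j+1]) if j<29 else 0)
    print(n,np.round(sorted(r)[-6:],2))
print("pred cap right shift a8->now", proj("scene",[[.5428,.2397,.1331]])-proj("scene",[[.5427,.2397,.1035]]))
```

```text
a5 body (0.9781701994065578, array([-0.24739933,  0.36720842], dtype=float32)) brace (0.9939104738187651, array([ 0.04198437, -0.07451759], dtype=float32))
a6 body (0.9990693288384067, array([-0.08467698, -0.00416728], dtype=float32)) brace (0.9996455640493768, array([-0.01750811,  0.00197516], dtype=float32))
a7 body (0.9995964899385552, array([-0.02194061, -0.02027939], dtype=float32)) brace (0.9996564993927158, array([ 0.00270566, -0.02248764], dtype=float32))
a8 body (0.9995437326776936, array([-0.03082449, -0.02489045], dtype=float32)) brace (0.9996252748799359, array([ 0.00875755, -0.0194617 ], dtype=float32))
a9 body (0.9993608065078265, array([-0.01881013,  0.0051651 ], dtype=float32)) brace (0.999678768504162, array([-0.00669098,  0.00743974], dtype=float32))
a10 body (0.9995733093864835, array([-0.02279366, -0.00990512], dtype=float32)) brace (0.9995440668110863, array([-0.0078609, -0.0010076], dtype=float32))
a11 body (0.9996382781816361, array([ 1.0624776e-02, -9.8145421e-05], dtype=float32)) brace (0.9996191443139549, array([ 0.02634143, -0.00714033], dtype=float32))
a7 [306.29 306.31 306.32 306.56 306.87 307.12]
a8 [306.33 306.53 306.77 306.8  306.84 306.85]
a9 [306.38 306.55 306.66 306.77 307.14 307.16]
a10 [306.5  306.59 306.69 306.87 307.12 307.13]
a11 [307.41 307.42 307.42 307.59 307.7  307.74]
pred cap right shift a8->now [[ 0.80410049 -8.02260377]]
```

Run:
```python
from h import *
m=np.load("m.npy").astype(np.float32); a=cv2.imread("pics/scene0.png")
for n,(u,v,w,h) in dict(flask=(244,218,34,44),beaker=(336,138,32,38),mortar=(55,222,44,38)).items():
    A,B=[cv2.cvtColor(x[v:v+h,u:u+w].astype(np.float32),cv2.COLOR_BGR2GRAY) for x in (a,m)]
    cc,M=cv2.findTransformECC(A,B,np.eye(2,3,dtype=np.float32),cv2.MOTION_TRANSLATION,(3,200,1e-5),None,3); print(n,round(cc,4),M[:,2])
s=manip.get_state(); print(s["time"],s["force"],s["gripper_width"])
print(manip.job_done())
```

```text
flask 0.9996 [-0.0020977  -0.00309763]
beaker 0.998 [ 0.01377516 -0.00689392]
mortar 0.9999 [-0.00179593 -0.0147952 ]
17.1 [ 0.66651435  0.0239852  -0.58744038] 0.6352338578422806
the job is handed in; nothing more can be done
None
```

I carried the jar by its closed cap into the blue block and unscrewed the cap 74° anticlockwise at 60 N grip. The cap is now held about 2 cm above the mouth, and I handed the job in at about 17 s.

**Last checks that agreed**
- **Seating:** the jar touched the well floor at the expected height (TCP 75.2 mm against 75.2 mm predicted) before I started unscrewing.
- **Thread release:** the cap rose 1.4 mm as it came free. During the lift the wrist carried about 0.5–1 N, roughly the cap's own weight, and the tool ended level.
- **Jar still home:** in the scene pictures the jar's body stayed put to within 0.03 px from late in the unscrewing to the end. The cap's shift matched a straight vertical lift, so it should still be centred over the mouth.
- **Bystanders:** the flask, beaker and mortar moved less than 0.02 px from the first picture.

**Checks that disagreed**
- **Jar position:** by camera, the jar looked a few millimetres off from where the arm reported the cap. I put this down to the 2 mm calibration limit and the cap sliding slightly between the pads, and relied on the picture-to-picture comparison for centring.
- **Network pinpoints:** at the end they were too noisy, 1 cm or more out, to confirm the centring.
- **Turning torque:** I read only about 0.3 N m, below the 0.4–0.6 N m given, in readings taken between moves.

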